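Raise the bench hood's sash to its working height

TASK

Open the bench hood for work: put your fingertips beneath the blue lip of its clear window and steadily push the window up until its bottom edge is level with the green arrow on the side post, never past the red one. Then take your fingers away so that the window stays at that height. Only push the lip from below: do not pinch it, keep off the clear pane, and leave the arrow clips and the things standing in and in front of the hood where they are.

Things in the scene. Friction and masses are not known exactly. Their poses are not given: they have to be found in the camera images.
- hood: Fixed white bench hood, clear sides and back, 580 mm wide (y), 375 deep, 653 high, open below its window. Origin: centre of its underside on the bench; x points into the hood, z up. Floor 25 mm thick; sill's front edge at x = -205 mm. The window's plane leans back 10 degrees (top away from the robot). Posts at y = +-272 mm; white head from about 490 mm up.
- sash (a joint): How far the clear sliding window (sash) is raised, m along its track, which leans back 10 degrees: 0 shut on the sill, 0.31 top stop. Counterweighted: balanced to within 1.5 N, so it stays wherever it is left; it slides against about 4.5 N of friction plus 10 N per m/s (moving mass about 1.8 kg with the counterweights).
- sash_edge (a point): Middle of the window's front bottom edge (front bottom corner of its 24 mm thick, 45 mm high, 508 mm long aluminium bottom rail). Moves with the window. z axis: up along the track (leaning back 10 degrees); x: into the hood, square to the window; y: along the edge, to the left seen from the robot.
- lip: Blue lip along the window's bottom rail, 398 mm long, 12 mm thick: flat underside flush with the window's bottom edge, rounded nose (6 mm radius) 40 mm out in front of the rail, towards the robot. This is pushed, from below. Origin: mid-thickness of the window at bottom edge level; axes as sash_edge; the nose reaches x = -52 mm.
- lip_front (a point): The middle of the foremost line of the lip's rounded nose, 6 mm above the lip's underside and 40 mm in front of sash_edge. Axes as sash_edge.
- lip_top: The 3 mm thick blue strip on top of the lip (lip and strip together are 15 mm thick), 398 mm long. Not to be pressed together with the underside: that is pinching. Origin and axes as lip.
- pane: The clear pane of the window, 478 mm wide and 243 mm high, above the bottom rail. Not to be touched. Origin and axes as lip.
- green_mark (a point): Tip of the green arrow clip on the front of the left (+y) post, pointing at the window: the working height. Clip about 45 mm wide, 22 mm high; its height differs from day to day. The tip lies in the plane of the window's front bottom edge: sash_edge must come level with it. Axes as sash_edge. The clip sits tight on the post.
- red_mark (a point): Tip of the like red arrow clip above the green one on the same post: the highest allowed position. Axes as sash_edge.
- dispenser: Loose white bottle with a blue cap, 64 mm across, 165 mm high, standing on the bench in front of the hood to one side. Origin: centre of its underside.
- jar: Loose clear specimen jar with an orange cap, 60 mm across, 75 mm high, standing on the bench in front of the hood on the other side. Origin: centre of its underside.
- tube_rack: Loose green tube rack, 66 x 135 mm and 52 mm high with its tubes, standing on the hood's floor well behind the window. Origin: centre of its underside.
- tip_box: Loose blue box of pipette tips with a clear cover, 85 x 120 mm, 76 mm high, standing on the hood's floor well behind the window. Origin: centre of its underside.

How it is judged:
By the outcome, as a careful person would: the job done as asked, in the order asked, and still so for the second after the job is handed in, with the robot touching nothing.
It also fails if it takes over 45 s, if anything falls off the work surface, if the arm or the gripper's body presses on something with over 40 N, if the wrist force passes 120 N, or if a joint passes its speed limit or range.

ROBOT

A 7-joint arm with a two-finger parallel gripper is mounted at the origin on the work surface. World frame = base frame: x ahead of the robot, y to its left, z up, the work surface at z = 0. Lengths are in mm, angles in rad, forces in N, time in s.
With the tool pointing down it reaches from about 400 to 875 mm from the base axis. Payload 4.4 kg.
Tool frame: the origin (TCP) lies at the very end of the fingers, on their centre line; the grasp point (between the pads) lies 19 mm behind it; z points along the fingers, x is the direction in which the jaws open and shut, and the axes are right-handed (so a half turn about z gives the same grasp; the last joint's range is limited). The gripper opens to 85 mm and grips with 20 to 120 N. Pads are 22 mm wide; open, the fingers measure 114 mm over their backs; the gripper's body (76 mm by 85 mm) begins 54 mm behind the grasp point. The pads swing forward as they close: fully open they stand 13 mm farther back than shut.
Start: joints at [1.283, 0.628, 0.038, 1.517, -0.027, 0.996, -0.02], TCP at [143.018, -634.085, 231.313] pointing down, gripper open.
Joint ranges: [-3.06, 3.06], [-0.37, 2.12], [-1.25, 1.32], [0.18, 2.47], [-1.1, 4.24], [0.23, 1.98], [-2.94, 2.94]. Speed limits (rad/s): [2.57, 2.57, 3.14, 3.14, 3.14, 3.14, 3.14].

INTERFACE

Orientations are given as [roll, pitch, yaw] about the fixed x, y, z axes, in that order (R = Rz(yaw) Ry(pitch) Rx(roll)).
In Python, from cell import telemetry, get_image, get_calibration, ctrl gives the robot as it stands. The module is installed in compiled form; this text tells all that it offers.
- The arm moves only by the tool arm_command, never from a script. Its arguments are lists of equal length, an entry for each row: "rot": the turn, a rotation vector about the world's x, y, z in degrees, a list of three; "slide": the shift along the world's x, y, z in mm, a list of three; "gripper": the finger opening in mm, from 0 to 85.4. A call has 1 to 5 rows; each row shifts and turns the pose as measured when the row begins; what a row does not reach is not made up. A row lasts 1/12 s, in which the tool goes at most 41.7 mm and 7.16 degrees, less where a joint would pass 70% of its speed; a pose out of reach is approached as far as the arm can. A call with a gripper value outside its range is refused whole. The fingers move at their own pace and stop on an object; the grip force is fixed at half the most. Time passes only in rows, so rows that do not move let the fingers close. It gives the time, the measured TCP pose, the force and the opening at its end, in the units of the state.
- telemetry.read_state(): the state, without advancing time (a new reading comes with each control period).
- get_image(name): name is "scene" or "side" or "wrist"; returns (picture, depth): 480x640x3 uint8, red, green, blue; 480x640 float32, mm along the optical axis (not along the pixel's ray), 0 where there is no reading.
- get_calibration(name): a dict with "fx", "fy", "cx", "cy" (pixels), "xyz" and "attitude" of the camera in the world. Camera axes: x right, y up, looking along -z (the intrinsics and any distortion apply to the point x, -y, -z); pixel columns grow to the right and rows downward; lengths in mm; the calibration is good to about 2 mm. A picture is of the moment at which its call begins: read the wrist's pose just before it. get_calibration takes no time and is no camera call; for the wrist camera it gives the pose at the moment of the call.
- ctrl.finish_job(): hands the job in, once; it reports no verdict.
The state is a dict: "clock": time; "qpos": joint angles; "qd": joint speeds; "tau": joint torques, N m; "eef_pos": TCP position; "tool_rot": TCP orientation; "force": force on the tool from outside, world axes, zero at the start; "torque": the same for the moment, N m; "width": finger opening in mm.
Only numpy, scipy, OpenCV 4.12 (cv2) and the standard library are available. Lean on these libraries where they do the work, as an engineer would, in place of code of your own. Each camera call takes 0.05 s, during which the arm holds its last target.

## Working session

There is one attempt and no reset: what is moved stays moved. The work goes in short steps, Python scripts to look and compute and a tool call to move; the robot and the scene stay as the last step left them, time stands still between calls to the robot, and variables do not carry over. Pictures are saved under pics/ and viewed, and the job is handed in when it is done.

Besides the shell and the picture viewer there is one more tool, called after "Call:" by a JSON object that holds its "op" and its "data". arm_command: Moves the arm, as the interface text tells. Its arguments: {"type":"object","properties":{"rot":{"type":"array"},"slide":{"type":"array"},"gripper":{"type":"array"}},"required":["rot","slide","gripper"]}

```bash
mkdir -p pics
cat > h.py <<'E'
import numpy as np, cv2
from cell import telemetry, get_image, get_calibration, ctrl
from scipy.spatial.transform import Rotation as R
def snap(n,f):
    c=get_calibration(n); im,d=get_image(n)
    cv2.imwrite(f'pics/{f}.png',cv2.cvtColor(im,cv2.COLOR_RGB2BGR)); np.savez(f'pics/{f}.npz',im=im,d=d)
    import pickle; pickle.dump(c,open(f'pics/{f}.pkl','wb')); return im,d,c
E
python3 - <<'E'
from h import *
print(telemetry.read_state())
for n in ['scene','side','wrist']:
    im,d,c=snap(n,n+'0'); print(n,c)
E
```

```text
{'clock': 0.0, 'qpos': array([ 1.28320056,  0.629388  ,  0.03841405,  1.51834752, -0.02703359,
        0.99629452, -0.02001444]), 'qd': array([-0.00192077,  0.00076649, -0.00129641, -0.00071553, -0.00060562,
        0.00179376,  0.00011001]), 'tau': array([ 6.37868889e-04, -5.63408053e+01,  1.22574393e+00, -1.93446475e+01,
        1.08585905e-02,  1.06470968e-02, -3.54917375e-07]), 'eef_pos': array([ 142.90634211, -633.46290359,  230.36798252]), 'tool_rot': array([-3.14157525e+00,  1.92078749e-03, -1.34901023e+00]), 'force': array([ 0.45901023, -0.44283435,  0.07294915]), 'torque': array([-0.01126127,  0.03728634, -0.04108105]), 'width': 85.41389377767976}
scene {'fx': 623.0391269108381, 'fy': 623.0391269108381, 'cx': 322.73518520572145, 'cy': 243.82972184463554, 'xyz': array([ 789.40097422,  339.96322324, 1346.7390103 ]), 'attitude': array([0.31016445, 0.00722721, 2.59715845])}
side {'fx': 532.8825610211754, 'fy': 532.8825610211754, 'cx': 319.3696297885139, 'cy': 235.60700876251252, 'xyz': array([ 390.99612202, -224.20047582, 1125.09579901]), 'attitude': array([ 0.34235737, -0.00633589, -0.70041273])}
wrist {'fx': 346.900636756125, 'fy': 346.900636756125, 'cx': 321.92423617573235, 'cy': 238.35129028294196, 'xyz': array([ 221.33684384, -616.21777285,  373.23922025]), 'attitude': array([-3.22257111e-01,  8.89038541e-04, -1.34878634e+00])}
```

View pics/scene0.png

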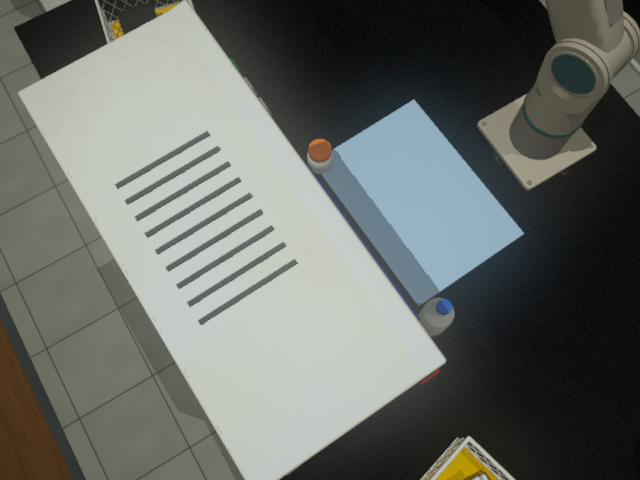

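View pics/side0.png

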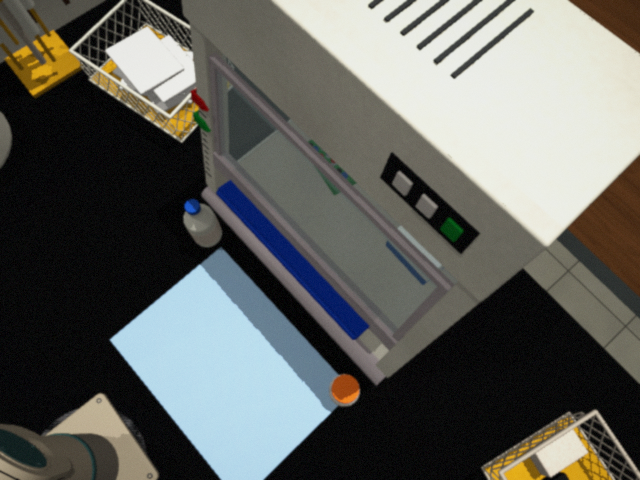

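View pics/wrist0.png

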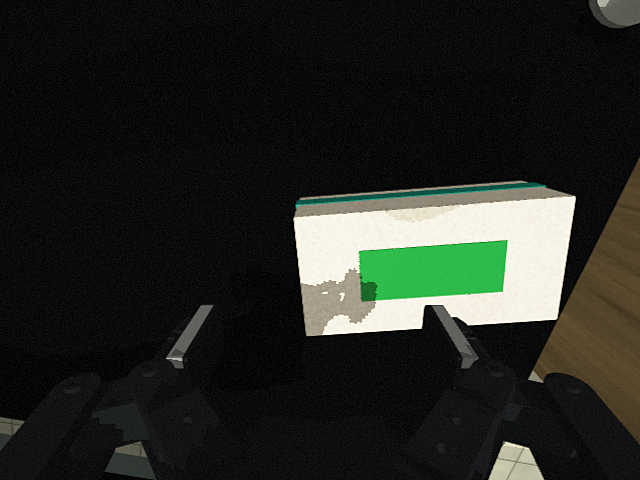

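```bash
cat >> h.py <<'E'
import pickle
def load(f): 
    z=np.load(f'pics/{f}.npz'); return z['im'],z['d'],pickle.load(open(f'pics/{f}.pkl','rb'))
def ray(c,u,v):
    Rm=R.from_euler('xyz',c['attitude']).as_matrix()
    return Rm@np.array([(u-c['cx'])/c['fx'],-(v-c['cy'])/c['fy'],-1.])
def dep(f,u,v,dd=None):
    im,d,c=load(f)
    if dd is None:
        p=d[int(v)-1:int(v)+2,int(u)-1:int(u)+2]; p=p[p>0]; dd=np.median(p) if len(p) else np.nan
    return c['xyz']+dd*ray(c,u,v)
def proj(c,p):
    q=R.from_euler('xyz',c['attitude']).as_matrix().T@(np.array(p)-c['xyz'])
    return np.array([c['cx']+c['fx']*q[0]/-q[2],c['cy']-c['fy']*q[1]/-q[2]])
def crop(f,x0,y0,x1,y1,s,o):
    im=cv2.imread(f'pics/{f}.png')[y0:y1,x0:x1]; cv2.imwrite(f'pics/{o}.png',cv2.resize(im,None,fx=s,fy=s,interpolation=cv2.INTER_CUBIC))
E
python3 - <<'E'
from h import *
crop('side0',180,40,300,130,6,'c1'); crop('side0',190,170,390,390,2.7,'c2')
for n,pts in {'side0':[(192,207),(345,388),(220,187),(365,334),(150,330),(200,125),(198,100),(205,190),(382,382)],'scene0':[(442,308),(320,150),(20,92),(246,478),(445,361),(187,3)]}.items():
    for p in pts: print(n,p,dep(n,*p).round(1))
E
```

```text
side0 (192, 207) [464.3 237.6 166.1]
side0 (345, 388) [ 476.5 -208.5   75.2]
side0 (220, 187) [531.9 238.6 162.7]
side0 (365, 334) [ 582.2 -153.7   26.5]
side0 (150, 330) [246.1 145.4   0.8]
side0 (200, 125) [565.5 320.1 255.8]
side0 (198, 100) [578.4 320.  324.6]
side0 (205, 190) [522.3 322.9  20.4]
side0 (382, 382) [ 548.1 -247.2    1.2]
scene0 (442, 308) [471.8 242.  165.7]
scene0 (320, 150) [ 476.7 -206.1   75.9]
scene0 (20, 92) [ 903.2 -229.7  649.7]
scene0 (246, 478) [880.4 325.1 650.2]
scene0 (445, 361) [633.3 333.1 651.3]
scene0 (187, 3) [ 658.8 -234.6  655.2]
```

View pics/c1.png

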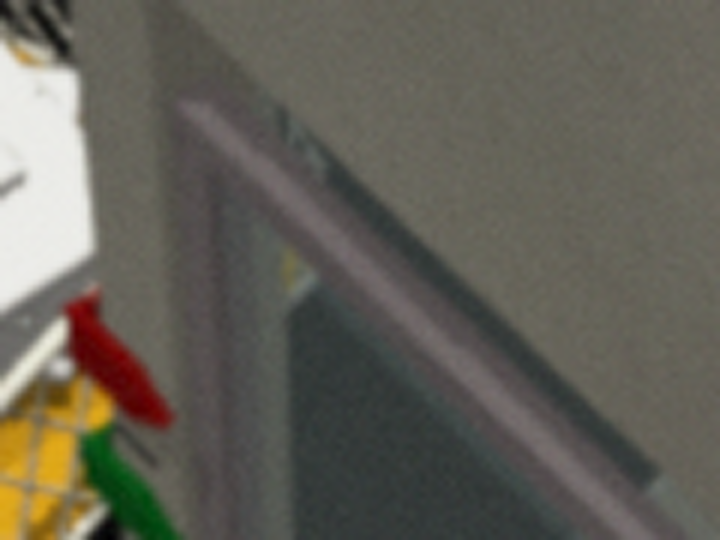

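View pics/c2.png

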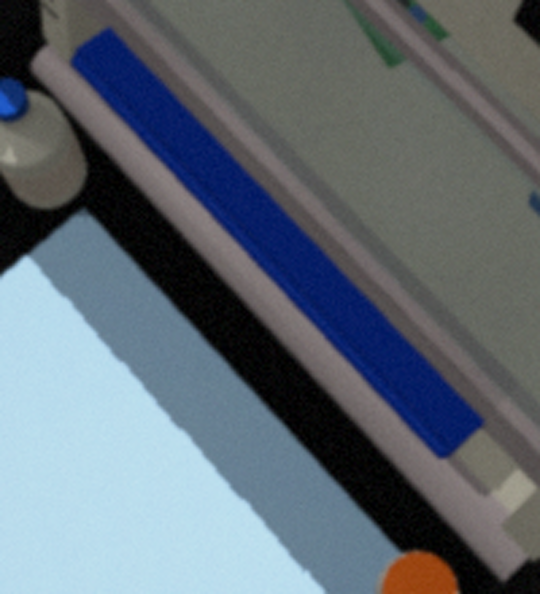

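Run:
```python
from h import *
im,d,c=load('side0')
i=im.astype(int); m=(i[...,2]>90)&(i[...,0]<40)&(i[...,1]<70)
m[:175]=0;m[:,:214]=0;m[345:]=0
vs,us=np.nonzero(m&(d>0)); P=np.array([c['xyz']+d[v,u]*ray(c,u,v) for u,v in zip(us,vs)])
print(len(P)); 
P=P[(P[:,2]>0)&(P[:,2]<400)]
for k in np.linspace(0,len(P)-1,15).astype(int): print(P[k].round(1))
print(np.percentile(P,[1,10,50,90,99],axis=0).round(1))
m2=(i[...,1]>80)&(i[...,0]<60)&(i[...,2]<90)
for n,mm in (('g',(i[...,1]>i[...,0]+40)&(i[...,1]>i[...,2]+30)),('r',(i[...,0]>i[...,1]+60)&(i[...,0]>i[...,2]+60))):
    mm=mm.copy(); mm[:85]=0;mm[135:]=0;mm[:,:185]=0;mm[:,215:]=0
    for v,u in zip(*np.nonzero(mm)):
        if u%3==0 and v%3==0: print(n,u,v,(c['xyz']+d[v,u]*ray(c,u,v)).round(1))
```

```text
4045
[552.6 241.1 158.3]
[556.7 193.3 161.2]
[549.9 168.3 161.6]
[543.1 143.6 161.9]
[541.8 113.1 165.9]
[532.8  92.6 163.4]
[561.9  44.  158.6]
[547.   25.4 165.1]
[528.7  15.3 158.1]
[546.3 -28.2 168. ]
[558.1 -60.3 160.2]
[565.3 -91.4 161.7]
[533.  -89.8 157.3]
[ 535.9 -117.1  161.2]
[ 538.4 -155.1  163.7]
[[ 522.1 -152.2  156. ]
 [ 530.1 -121.1  158.3]
 [ 546.4   26.9  161.1]
 [ 563.1  194.4  163.9]
 [ 571.   234.5  166.2]]
g 195 114 [568.6 334.1 273. ]
g 195 117 [566.3 333.5 265.9]
g 198 117 [569.2 325.8 272.3]
g 198 120 [566.6 324.  266.9]
g 201 120 [570.3 318.7 269.8]
g 201 123 [567.4 316.  265.8]
g 204 123 [570.6 309.4 270.7]
g 201 126 [565.8 317.5 255.1]
g 204 126 [567.6 306.5 267.1]
g 207 126 [571.8 303.  267.1]
g 204 129 [565.8 307.3 257.4]
g 207 129 [568.8 300.  263.6]
r 192 90 [580.8 338.7 331.3]
r 195 90 [585.4 337.  329. ]
r 192 93 [577.6 335.  329.5]
r 195 93 [581.8 332.2 328.7]
r 192 96 [576.5 337.5 318.8]
r 195 96 [578.1 326.9 329.2]
r 198 96 [582.8 325.5 326.3]
r 195 99 [576.1 326.5 322.4]
r 198 99 [578.9 319.6 327.6]
r 201 99 [582.6 315.4 328.8]
r 195 102 [575.1 329.3 310.9]
r 198 102 [576.9 319.2 320.8]
r 201 102 [579.2 310.8 328.4]
r 198 105 [575.3 320.2 311.9]
r 201 105 [576.4 308.3 324.7]
r 204 105 [580.1 304.  326.1]
r 201 108 [576.3 313.2 309.8]
r 204 108 [577.8 302.7 320.6]
r 207 108 [582.  299.9 319.8]
```

Call:
{"op": "arm_command", "data": {"rot": [[0, 0, 0], [0, 0, 0], [0, 0, 0], [0, 0, 0], [0, 0, 0]], "slide": [[15, 25, 20], [15, 25, 20], [15, 30, 20], [15, 30, 20], [15, 30, 15]], "gripper": [0, 0, 0, 0, 0]}}

```text
clock: 0.57
eef_pos: [211.7, -491.2, 320.4]
tool_rot: [3.135, 0.012, -1.362]
force: [1.4, -1.2, 1.1]
width: 25.8
```

```bash
cat >> h.py <<'E'
import json
def log():
    s=telemetry.read_state()
    open('log.jsonl','a').write(json.dumps({k:np.array(s[k]).tolist() for k in s})+'\n')
    print(round(s['clock'],2),'q',s['qpos'].round(3),'p',s['eef_pos'].round(1),'rpy',s['tool_rot'].round(3),'F',s['force'].round(1),'w',round(float(s['width']),1)); return s
E
python3 -c "
from h import *
log()"
```

```text
0.57 q [ 1.083  0.376  0.038  1.705 -0.012  1.075 -0.239] p [ 211.7 -491.2  320.4] rpy [ 3.135  0.012 -1.362] F [ 1.4 -1.2  1.1] w 25.8
```

Call:
{"op": "arm_command", "data": {"rot": [[0, 0, 0], [0, 0, 0], [0, 0, 7], [0, 0, 7], [0, 0, 7]], "slide": [[20, 35, 0], [20, 35, 0], [20, 35, 0], [20, 35, 5], [20, 35, 5]], "gripper": [0, 0, 0, 0, 0]}}

```text
clock: 0.98
eef_pos: [312.6, -311.2, 333.7]
tool_rot: [3.135, 0.005, -0.99]
force: [-0.6, 0.4, 0.1]
width: -0.3
```

```bash
python3 -c "
from h import *
log()"
```

```text
0.98 q [ 0.812  0.212 -0.118  1.908  0.034  1.03  -0.312] p [ 312.6 -311.2  333.7] rpy [ 3.135  0.005 -0.99 ] F [-0.6  0.4  0.1] w -0.3
```

Call:
{"op": "arm_command", "data": {"rot": [[0, 0, 7], [0, 0, 7], [0, 0, 7], [0, 0, 7], [0, 0, 7]], "slide": [[10, 25, 0], [10, 25, 0], [0, 10, 0], [0, 0, 5], [0, 0, 5]], "gripper": [0, 0, 0, 0, 0]}}

```text
clock: 1.4
eef_pos: [337.6, -236.9, 344.6]
tool_rot: [3.14, 0.005, -0.363]
force: [0.6, 0.4, 0.1]
width: -0.1
```

```bash
python3 -c "
from h import *
log();snap('wrist','w1')"
```

```text
1.4 q [ 0.768  0.158 -0.264  1.948  0.051  1.046  0.118] p [ 337.6 -236.9  344.6] rpy [ 3.14   0.005 -0.363] F [0.6 0.4 0.1] w -0.1
```

View pics/w1.png

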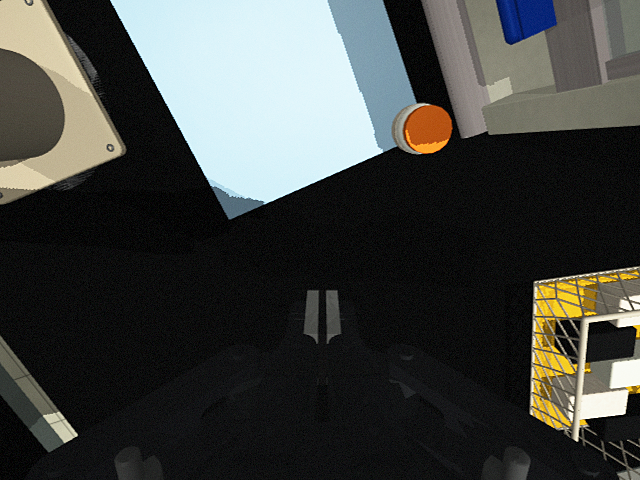

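```bash
cat > kin.py <<'E'
import numpy as np, json, itertools
from scipy.spatial.transform import Rotation as R
from scipy.optimize import least_squares
D=[dict(qpos=[ 1.28320056,  0.629388  ,  0.03841405,  1.51834752, -0.02703359,0.99629452, -0.02001444],eef_pos=[142.90634211, -633.46290359,230.36798252],tool_rot=[-3.14157525,1.92078749e-03,-1.34901023])]+[json.loads(l) for l in open('log.jsonl')]
def fk(q,S,L):
    s1,s3,s5,s7,c1,c7=S; h,a,ea,b,wa,l=L[:6]
    e=R.from_euler
    R1=e('z',s1*q[0]+c1); A=R1*e('y',q[1])*e('z',s3*q[2])
    p=np.array([0,0,h])+A.apply([ea,0,a]); B=A*e('y',q[3])
    B=B*e('z',s5*q[4]); p=p+B.apply([-L[6] if len(L)>6 else 0,0,b]); C=B*e('y',q[5]); p=p+C.apply([wa,0,l]); C=C*e('z',s7*q[6]+c7)
    return p,C
E
python3 - <<'E'
from kin import *
for s in itertools.product([1,-1],repeat=4):
    best=None
    for c1 in (0,np.pi):
     def f(x):
        r=[]
        for d in D:
            _,C=fk(d['qpos'],[*s,x[0],x[1]],[0]*6); r+=list((C.inv()*R.from_euler('xyz',d['tool_rot'])).as_rotvec())
        return r
     for c7 in (0,1.5,3,-1.5):
        o=least_squares(f,[c1,c7]); 
        if best is None or o.cost<best.cost: best=o
    if best.cost<.05: 
        print(s,best.cost,best.x)
        def g(L):
            r=[]
            for d in D: r+=list(fk(d['qpos'],[*s,*best.x],L)[0]-d['eef_pos'])
            return np.array(r)
        o=least_squares(lambda L:np.r_[g(L),(L-[330,430,0,430,0,250])*.02],[330,430,0,430,0,250]); print(o.x.round(1),np.abs(g(o.x)).max())
E
```

```text
(-1, -1, 1, -1) 0.008383094462647745 [ 1.88050922 -1.27254448]
[ -803.      4.1   290.6   214.8   648.6 -1310. ] 547.4866762833367
(-1, -1, -1, -1) 3.839948766811409e-18 [6.28318529 3.14159264]
[607.  571.1  -1.4 420.7  35.  612.8] 28.02177594733385
```

```bash
cat >> kin.py <<'E'
S0=[-1,-1,-1,-1,0,np.pi]
def fk2(q,L):
    h,a,b,l,y1,y2=L
    e=R.from_euler
    A=e('z',-q[0])*e('y',q[1])*e('z',-q[2]); p=np.array([0,0,h])+A.apply([0,y1,a])
    B=A*e('y',q[3])*e('z',-q[4]); p=p+B.apply([0,y2,b]); C=B*e('y',q[5]); p=p+C.apply([0,0,l]); C=C*e('z',np.pi-q[6])
    return p,C,A.apply([0,y1,a])+[0,0,h]
E
python3 - <<'E'
from kin import *
L0=np.array([284.8,420.8,314.3,167.4+163,-12,-12])
g=lambda L:np.concatenate([fk2(d['qpos'],L)[0]-d['eef_pos'] for d in D])
print(g(L0).round(1))
o=least_squares(lambda L:np.r_[g(L),(L-L0)*.05],L0);print(o.x.round(1),g(o.x).round(1))
E
```

```text
[ -32.9  134.8 -106.8  -45.7  100.2 -127.5  -61.1   59.6 -131.7  -62.8
   43.9 -134. ]
[296.  563.6 379.  315.4 -23.6  -4.4] [ 0.1  0.3 -0.2 -0.2  1.   0.1 -0.1  0.1  0.1  0.9 -1.  -0. ]
```

```bash
cat >> kin.py <<'E'
LL=[296.,563.6,379.,315.4,-23.6,-4.4]
lo=np.array([-3.06,-.37,-1.25,.18,-1.1,.23,-2.94]);hi=np.array([3.06,2.12,1.32,2.47,4.24,1.98,2.94])
def toolR(yaw,pit,roll=0):
    # z along dir (yaw deg, elevation pit deg), tool -y (camera) up-ish, rolled by roll about z
    y,p=np.radians([yaw,pit]); z=np.array([np.cos(p)*np.cos(y),np.cos(p)*np.sin(y),np.sin(p)])
    up=np.array([0,0,1])-z*z[2]; up/=np.linalg.norm(up); Y=-up; X=np.cross(Y,z)
    return R.from_matrix(np.c_[X,Y,z])*R.from_euler('z',roll,degrees=True)
def ik(p,Rt,q0,w=1e-3,m=.05):
    f=lambda q:np.r_[(fk2(q,LL)[0]-p)/100,(fk2(q,LL)[1].inv()*Rt).as_rotvec(),w*(q-q0)]
    return least_squares(f,np.clip(q0,lo+m+.01,hi-m-.01),bounds=(lo+m,hi-m))
E
python3 - <<'E'
from kin import *
rng=np.random.default_rng(0); qc=np.array(D[-1]['qpos'])
for yaw in (-60,-45,-30,-15,0,15,30,45,60):
  for pit in (0,-15):
   for roll in (0,180):
    best=None
    for k in range(8):
        q0=rng.uniform(lo,hi); q0[0]=rng.uniform(-.8,1)
        q0=q0*.5+qc*.5
        o1=ik([535,40,135],toolR(yaw,pit,roll),q0,.0003)
        o2=ik([555,40,250],toolR(yaw,pit,roll),o1.x,.0003)
        c=o1.cost+o2.cost
        e=fk2(o1.x,LL)[2][2]
        if c<1e-4 and (best is None or np.abs(o1.x-qc).max()<np.abs(best[0]-qc).max()): best=(o1.x,o2.x,e)
    if best: print(yaw,pit,roll,best[0].round(2),best[1].round(2),round(best[2]))
    else: print(yaw,pit,roll,'none')
E
```

```text
-60 0 0 [-0.59  1.18 -0.22  2.06  1.4   1.76  1.45] [-0.56  0.95 -0.23  2.08  1.42  1.77  1.66] 505
-60 0 180 [-0.94  1.22  0.28  2.06  1.28  1.28 -1.6 ] [-0.94  0.99  0.34  2.08  1.32  1.32 -1.41] 498
-60 -15 0 [-0.53  1.02 -0.29  2.11  1.42  1.56  1.56] [-0.49  0.79 -0.31  2.09  1.38  1.58  1.81] 584
-60 -15 180 [-0.8   1.02  0.12  2.11  1.35  1.21 -1.54] [-0.79  0.79  0.14  2.09  1.31  1.27 -1.28] 594
-45 0 0 [-0.78  1.21  0.03  2.26  1.6   1.55  1.23] [-0.77  0.95  0.06  2.3   1.63  1.53  1.47] 494
-45 0 180 [-0.51  1.23 -0.35  2.26  1.62  1.93 -1.87] [-0.47  0.96 -0.38  2.3   1.64  1.88 -1.63] 475
-45 -15 0 [-0.43  1.06 -0.45  2.32  1.67  1.72  1.42] [-0.37  0.79 -0.5   2.3   1.63  1.65  1.71] 561
-45 -15 180 [-0.29  1.13 -0.67  2.32  1.68  1.92 -1.69] [-0.21  0.86 -0.75  2.3   1.64  1.84 -1.41] 525
-30 0 0 none
-30 0 180 none
-30 -15 0 none
-30 -15 180 none
-15 0 0 none
-15 0 180 none
-15 -15 0 none
-15 -15 180 none
0 0 0 none
0 0 180 none
0 -15 0 none
0 -15 180 none
15 0 0 none
15 0 180 none
15 -15 0 none
15 -15 180 none
30 0 0 none
30 0 180 none
30 -15 0 none
30 -15 180 none
45 0 0 [ 1.15  1.56 -0.99  2.36  4.19  0.64  2.41] [ 1.14  1.31 -1.16  2.39  4.03  0.63  2.28] 282
45 0 180 [ 1.26  1.73 -1.2   2.36  3.86  0.4  -0.36] [ 1.16  1.35 -1.2   2.39  3.97  0.59 -0.81] 183
45 -15 0 none
45 -15 180 [ 1.11  1.37 -1.06  2.42  3.71  0.55 -0.51] [ 1.13  1.08 -1.2   2.39  3.77  0.46 -0.88] 389
60 0 0 none
60 0 180 none
60 -15 0 none
60 -15 180 none
```

Run:
```python
from h import *
import json
s=[json.loads(l) for l in open('log.jsonl')][-1]
im,d,c=load('w1'); T=R.from_euler('xyz',s['tool_rot'])
vs,us=np.nonzero(d>0)
Rm=R.from_euler('xyz',c['attitude']).as_matrix()
dd=d[vs,us]; P=np.c_[(us-c['cx'])/c['fx'],-(vs-c['cy'])/c['fy'],-np.ones(len(us))]*dd[:,None]
P=P@Rm.T+c['xyz']-np.array(s['eef_pos']); Q=T.inv().apply(P)
k=(Q[:,2]>-150)&(Q[:,2]<5)&(np.abs(Q[:,0])<90)&(np.abs(Q[:,1])<60)
Q=Q[k]; print(len(Q), d.min(), d[d>0].min())
for z in range(-150,5,6):
    q=Q[(Q[:,2]>=z)&(Q[:,2]<z+6)]
    if len(q)>3: print(z,len(q),np.percentile(q[:,0],[0.5,99.5]).round(),np.percentile(q[:,1],[1,50]).round())
```

```text
56928 0.0 61.518093
-102 517 [-19.  18.] [-20. -19.]
-96 3773 [-61.  59.] [-20. -18.]
-90 11517 [-62.  60.] [-17. -11.]
-84 8732 [-59.  57.] [-17. -11.]
-78 8685 [-54.  52.] [-17. -11.]
-72 5870 [-49.  48.] [-17. -11.]
-66 3744 [-45.  43.] [-16. -11.]
-60 6110 [-39.  38.] [-12.  -6.]
-54 3029 [-36.  34.] [-13. -11.]
-48 1616 [-31.  29.] [-13. -11.]
-42 893 [-17.  16.] [-12.  -6.]
-36 447 [-14.  13.] [-11. -10.]
-30 594 [-14.  13.] [-11.  -7.]
-24 503 [-14.  13.] [-11. -10.]
-18 458 [-14.  13.] [-11.  -7.]
-12 366 [-14.  12.] [-11. -10.]
-6 74 [-7.  9.] [-11. -10.]
```

```bash
cat >> kin.py <<'E'
def deltas(q0,q1,N):
    out=[];P=[fk2(q0+(q1-q0)*k/N,LL) for k in range(N+1)]
    for k in range(N):
        r=(P[k+1][1]*P[k][1].inv()).as_rotvec(degrees=True); s=P[k+1][0]-P[k][0]
        out.append((r,s)); print(k,'rot',r.round(1),round(np.linalg.norm(r),1),'sl',s.round(),round(np.linalg.norm(s)),'tcp',P[k+1][0].round(),'z',P[k+1][1].as_matrix()[:,2].round(2),'elb',P[k+1][2].round())
E
python3 - <<'E'
from kin import *
qc=np.array(D[-1]['qpos']); rng=np.random.default_rng(1)
best=None
for k in range(12):
    q0=qc+rng.normal(0,.4,7)+[-1,.5,0,.2,1.2,.3,.8]
    o=ik([420,130,300],toolR(-40,3),np.clip(q0,lo+.1,hi-.1),.0005,.08)
    c=np.abs(o.x-qc).max()
    if o.cost<1e-4 and (best is None or c<best[0]): best=(c,o.x)
print(best)
q1=best[1]; np.save('qA.npy',q1)
deltas(qc,q1,24)
E
```

```text
NoneTraceback (most recent call last):
  File "<stdin>", line 10, in <module>
TypeError: 'NoneType' object is not subscriptable
```

Run:
```python
from kin import *
qc=np.array(D[-1]['qpos']); rng=np.random.default_rng(1)
for tgt,yaw in (([450,150,260],-42),([420,150,260],-55)):
  best=None
  for k in range(12):
    q0=qc+rng.normal(0,.4,7)+[-1,.5,0,.2,1.2,.3,.8]
    o=ik(tgt,toolR(yaw,3),np.clip(q0,lo+.1,hi-.1),.0005,.04)
    c=np.abs(o.x-qc).max()
    if o.cost<1e-4 and (best is None or c<best[0]): best=(c,o.x)
  print(tgt,best)
  if best: q1=best[1]; np.save('qA.npy',q1); deltas(qc,q1,24)
```

```text
[450, 150, 260] (np.float64(1.5717465286834216), array([-0.80420775,  0.98785215, -0.42504313,  2.304095  ,  1.30087794,
        1.93999999,  1.38116071]))
0 rot [0.5 5.2 8.7] 10.2 sl [ -6.  19. -17.] 26 tcp [ 333. -219.  327.] z [-0.1  0.  -1. ] elb [ 72. -91. 848.]
1 rot [0.4 5.2 8.7] 10.2 sl [ -7.  16. -15.] 23 tcp [ 326. -203.  312.] z [-0.19 -0.01 -0.98] elb [ 94. -98. 844.]
2 rot [0.3 5.2 8.8] 10.2 sl [ -7.  14. -13.] 20 tcp [ 318. -189.  300.] z [-0.27 -0.04 -0.96] elb [ 116. -101.  839.]
3 rot [0.2 5.2 8.7] 10.2 sl [ -7.  12. -10.] 17 tcp [ 311. -177.  289.] z [-0.35 -0.08 -0.93] elb [ 139. -103.  833.]
4 rot [0.1 5.2 8.7] 10.2 sl [-6.  9. -8.] 14 tcp [ 305. -168.  281.] z [-0.41 -0.14 -0.9 ] elb [ 162. -101.  827.]
5 rot [-0.   5.3  8.7] 10.2 sl [-5.  7. -6.] 11 tcp [ 300. -161.  275.] z [-0.47 -0.21 -0.86] elb [185. -97. 820.]
6 rot [-0.2  5.3  8.6] 10.1 sl [-3.  6. -5.] 8 tcp [ 296. -155.  270.] z [-0.51 -0.28 -0.81] elb [209. -90. 812.]
7 rot [-0.4  5.4  8.6] 10.1 sl [-1.  5. -3.] 6 tcp [ 295. -150.  267.] z [-0.53 -0.37 -0.76] elb [231. -81. 804.]
8 rot [-0.6  5.4  8.5] 
[... 3942 characters left out ...]
 -0.24] elb [374. 145. 693.]
18 rot [-3.2  4.5  7.1] 9.0 sl [11. 22.  0.] 24 tcp [392.   2. 267.] z [ 0.04 -0.98 -0.18] elb [375. 176. 678.]
19 rot [-3.5  4.2  7. ] 8.9 sl [10. 25. -0.] 27 tcp [402.  26. 267.] z [ 0.15 -0.98 -0.13] elb [374. 208. 664.]
20 rot [-3.8  4.   6.9] 8.8 sl [ 8. 27. -1.] 29 tcp [410.  54. 267.] z [ 0.26 -0.96 -0.08] elb [369. 239. 649.]
21 rot [-4.   3.6  6.8] 8.7 sl [ 6. 30. -1.] 31 tcp [416.  84. 265.] z [ 0.37 -0.93 -0.03] elb [362. 271. 634.]
22 rot [-4.3  3.3  6.7] 8.6 sl [ 4. 32. -2.] 32 tcp [419. 116. 263.] z [ 0.47 -0.88  0.01] elb [351. 302. 618.]
23 rot [-4.5  2.9  6.6] 8.5 sl [ 1. 34. -3.] 34 tcp [420. 150. 260.] z [ 0.57 -0.82  0.05] elb [338. 333. 602.]
```

```bash
cat >> kin.py <<'E'
def nxt(qf='qA.npy',n=5,rmax=6.9,smax=35):
    from h import log
    q=np.array(log()['qpos']); q1=np.load(qf)
    N=1
    while True:
        P=[fk2(q+(q1-q)*k/N,LL) for k in range(N+1)]
        if max(max(np.linalg.norm((P[k+1][1]*P[k][1].inv()).as_rotvec(degrees=True))/rmax,np.linalg.norm(P[k+1][0]-P[k][0])/smax) for k in range(min(N,n)))<=1: break
        N+=1
    m=min(n,N)
    print('left',N,'dq',(q1-q).round(2)); print([(P[k+1][1]*P[k][1].inv()).as_rotvec(degrees=True).round(1).tolist() for k in range(m)]); print([(P[k+1][0]-P[k][0]).round().tolist() for k in range(m)])
E
python3 - <<'E'
from kin import *
qc=np.array(D[-1]['qpos']); 
q=np.array([-0.80420775,0.98785215,-0.42504313,2.304095,1.30087794,1.93999999,1.38116071])
for rl in [q]:
    o=ik([440,150,255],toolR(-45,3),q*.9+np.array([-.78,1.1,.03,2.26,1.5,1.55,1.23])*.1,.002,.06); print(o.x,o.cost)
np.save('qA.npy',o.x)
nxt()
E
```

```text
[-0.83453869  0.99191356 -0.39507617  2.2734459   1.24712694  1.91206589
  1.38955912] 1.6310897687889465e-08
1.45 q [ 0.769  0.157 -0.265  1.947  0.051  1.046  0.123] p [ 337.9 -237.1  345.4] rpy [ 3.139  0.004 -0.358] F [0.3 0.7 0.8] w -0.0
left 35 dq [-1.6   0.83 -0.13  0.33  1.2   0.87  1.27]
[[0.4, 3.5, 5.9], [0.3, 3.5, 5.9], [0.3, 3.5, 6.0], [0.3, 3.5, 6.0], [0.2, 3.5, 6.0]]
[[-3.0, 13.0, -12.0], [-4.0, 12.0, -11.0], [-4.0, 11.0, -10.0], [-4.0, 10.0, -9.0], [-4.0, 9.0, -8.0]]
```

Call:
{"op": "arm_command", "data": {"rot": [[0.4, 3.5, 5.9], [0.3, 3.5, 5.9], [0.3, 3.5, 6.0], [0.3, 3.5, 6.0], [0.2, 3.5, 6.0]], "slide": [[-3, 13, -12], [-4, 12, -11], [-4, 11, -10], [-4, 10, -9], [-4, 9, -8]], "gripper": [0, 0, 0, 0, 0]}}

```text
clock: 1.87
eef_pos: [317.0, -185.9, 296.4]
tool_rot: [3.125, 0.308, 0.154]
force: [0.5, 0.3, -0.3]
width: 0.2
```

```bash
python3 -c "
from kin import *
nxt()"
```

```text
1.87 q [ 0.601  0.3   -0.377  1.971  0.255  1.187  0.249] p [ 317.  -185.9  296.4] rpy [3.125 0.308 0.154] F [ 0.5  0.3 -0.3] w 0.2
left 30 dq [-1.44  0.69 -0.02  0.3   0.99  0.72  1.14]
[[0.2, 3.4, 6.0], [0.1, 3.4, 6.0], [0.1, 3.4, 5.9], [-0.0, 3.5, 5.9], [-0.1, 3.5, 5.9]]
[[-4.0, 8.0, -7.0], [-4.0, 7.0, -6.0], [-3.0, 6.0, -5.0], [-3.0, 6.0, -5.0], [-2.0, 5.0, -4.0]]
```

Tracks well. Continue.

Call:
{"op": "arm_command", "data": {"rot": [[0.2, 3.4, 6.0], [0.1, 3.4, 6.0], [0.1, 3.4, 5.9], [0, 3.5, 5.9], [-0.1, 3.5, 5.9]], "slide": [[-4, 8, -7], [-4, 7, -6], [-3, 6, -5], [-3, 6, -5], [-2, 5, -4]], "gripper": [0, 0, 0, 0, 0]}}

```text
clock: 2.28
eef_pos: [300.6, -154.3, 266.8]
tool_rot: [-3.008, 0.587, 0.749]
force: [-0.0, 1.2, -0.1]
width: -0.3
```

```bash
python3 -c "
from kin import *
nxt()"
```

```text
2.28 q [ 0.406  0.454 -0.48   2.007  0.449  1.336  0.375] p [ 300.6 -154.3  266.8] rpy [-3.008  0.587  0.749] F [-0.   1.2 -0.1] w -0.3
left 25 dq [-1.24  0.54  0.08  0.27  0.8   0.58  1.01]
[[-0.2, 3.3, 5.9], [-0.3, 3.4, 5.9], [-0.4, 3.4, 5.8], [-0.5, 3.4, 5.8], [-0.6, 3.5, 5.7]]
[[-1.0, 4.0, -3.0], [-0.0, 4.0, -3.0], [0.0, 4.0, -2.0], [1.0, 4.0, -1.0], [2.0, 4.0, -1.0]]
```

Call:
{"op": "arm_command", "data": {"rot": [[-0.2, 3.3, 5.9], [-0.3, 3.4, 5.9], [-0.4, 3.4, 5.8], [-0.5, 3.4, 5.8], [-0.6, 3.5, 5.7]], "slide": [[-1, 4, -3], [0, 4, -3], [0, 4, -2], [1, 4, -1], [2, 4, -1]], "gripper": [0, 0, 0, 0, 0]}}

```text
clock: 2.7
eef_pos: [303.9, -134.5, 254.3]
tool_rot: [-2.684, 0.76, 1.474]
force: [0.0, 0.6, -0.3]
width: 0.1
```

```bash
python3 -c "
from kin import *
nxt()"
```

```text
2.7 q [ 0.192  0.605 -0.567  2.06   0.627  1.488  0.497] p [ 303.9 -134.5  254.3] rpy [-2.684  0.76   1.474] F [ 0.   0.6 -0.3] w 0.1
left 20 dq [-1.03  0.39  0.17  0.21  0.62  0.42  0.89]
[[-0.7, 3.3, 5.7], [-0.8, 3.3, 5.7], [-0.9, 3.4, 5.6], [-1.1, 3.4, 5.6], [-1.3, 3.4, 5.5]]
[[4.0, 4.0, -1.0], [4.0, 4.0, -0.0], [5.0, 5.0, 0.0], [6.0, 5.0, 0.0], [7.0, 6.0, 1.0]]
```

Call:
{"op": "arm_command", "data": {"rot": [[-0.7, 3.3, 5.7], [-0.8, 3.3, 5.7], [-0.9, 3.4, 5.6], [-1.1, 3.4, 5.6], [-1.3, 3.4, 5.5]], "slide": [[4, 4, -1], [4, 4, 0], [5, 5, 0], [6, 5, 0], [7, 6, 1]], "gripper": [0, 0, 0, 0, 0]}}

```text
clock: 3.12
eef_pos: [332.3, -109.5, 251.8]
tool_rot: [-2.255, 0.757, 2.277]
force: [0.8, -0.1, 0.4]
width: 0.1
```

```bash
python3 -c "
from kin import *
nxt()"
```

```text
3.12 q [-0.028  0.754 -0.638  2.119  0.786  1.647  0.631] p [ 332.3 -109.5  251.8] rpy [-2.255  0.757  2.277] F [ 0.8 -0.1  0.4] w 0.1
left 15 dq [-0.81  0.24  0.24  0.15  0.46  0.27  0.76]
[[-1.3, 3.2, 5.5], [-1.5, 3.2, 5.4], [-1.7, 3.2, 5.3], [-1.9, 3.2, 5.3], [-2.1, 3.1, 5.2]]
[[8.0, 7.0, 1.0], [8.0, 8.0, 1.0], [8.0, 9.0, 1.0], [8.0, 10.0, 1.0], [8.0, 11.0, 2.0]]
```

Call:
{"op": "arm_command", "data": {"rot": [[-1.3, 3.2, 5.5], [-1.5, 3.2, 5.4], [-1.7, 3.2, 5.3], [-1.9, 3.2, 5.3], [-2.1, 3.1, 5.2]], "slide": [[8, 7, 1], [8, 8, 1], [8, 9, 1], [8, 10, 1], [8, 11, 2]], "gripper": [0, 0, 0, 0, 0]}}

```text
clock: 3.53
eef_pos: [375.2, -62.1, 255.1]
tool_rot: [-1.908, 0.587, 2.977]
force: [-0.5, -0.5, 0.0]
width: 0.1
```

```bash
python3 -c "
from kin import *
nxt()"
```

```text
3.53 q [-0.25   0.897 -0.691  2.183  0.926  1.816  0.781] p [375.2 -62.1 255.1] rpy [-1.908  0.587  2.977] F [-0.5 -0.5  0. ] w 0.1
left 10 dq [-0.58  0.09  0.3   0.09  0.32  0.1   0.61]
[[-2.1, 2.9, 5.1], [-2.4, 2.9, 5.0], [-2.6, 2.8, 4.9], [-2.8, 2.7, 4.9], [-3.0, 2.5, 4.8]]
[[9.0, 12.0, 2.0], [8.0, 13.0, 2.0], [8.0, 14.0, 2.0], [7.0, 16.0, 3.0], [7.0, 17.0, 3.0]]
```

```bash
python3 -c "
from kin import *
D=[json.loads(l) for l in open('log.jsonl')]
g=lambda L:np.concatenate([fk2(d['qpos'],L)[0]-d['eef_pos'] for d in D])
print(np.abs(g(LL)).max()); o=least_squares(g,LL); print(o.x.round(1),np.abs(g(o.x)).max())
q=np.array(D[-1]['qpos'])
for p,y in (([440,150,250],-45),([450,120,240],-45),([450,120,160],-42)):
  for m in (.02,.06,.12):
    o=ik(p,toolR(y,3),q+[-.5,.1,.3,.1,.3,0,.6],.003,m); print(p,m,o.x.round(2),o.cost)
"
```

```text
39.11549206901567
[345.1 553.7 381.2 353.5 -26.2  -1.3] 3.119193702749442
[440, 150, 250] 0.02 [-0.84  1.   -0.38  2.27  1.25  1.9   1.38] 7.508013836436931e-08
[440, 150, 250] 0.06 [-0.84  1.   -0.38  2.27  1.25  1.9   1.38] 7.508013842959784e-08
[440, 150, 250] 0.12 [-0.88  0.99 -0.33  2.27  1.25  1.86  1.39] 9.937354689197619e-08
[450, 120, 240] 0.02 [-0.8   1.03 -0.36  2.32  1.29  1.88  1.32] 7.791382464473906e-08
[450, 120, 240] 0.06 [-0.8   1.03 -0.36  2.32  1.29  1.88  1.32] 7.79138246518704e-08
[450, 120, 240] 0.12 [-0.82  1.02 -0.34  2.32  1.29  1.86  1.33] 8.253712666718771e-08
[450, 120, 160] 0.02 [-0.82  1.22 -0.32  2.3   1.34  1.86  1.16] 5.598788319796117e-07
[450, 120, 160] 0.06 [-0.82  1.22 -0.32  2.3   1.34  1.86  1.16] 5.598788320416066e-07
[450, 120, 160] 0.12 [-0.82  1.22 -0.32  2.3   1.34  1.86  1.16] 5.60034759730734e-07
```

```bash
sed -i 's/^LL=.*/LL=[345.1,553.7,381.2,353.5,-26.2,-1.3]/' kin.py; python3 -c "
from kin import *
D=[json.loads(l) for l in open('log.jsonl')]
q=np.array(D[-1]['qpos'])
for y in (-45,-38,-30,-22):
  for pit in (0,5):
   for yp in (0,40,70):
    a=ik([525,yp,135],toolR(y,pit),q+[-.5,.1,.3,.1,.3,0,.6],.003,.05); b=ik([550,yp,255],toolR(y,pit),a.x,.003,.05)
    print(y,pit,yp,a.x.round(2),b.x.round(2),a.cost<1e-5,b.cost<1e-5)
o=ik([440,140,230],toolR(-45,3),q+[-.5,.1,.3,.1,.3,0,.6],.003,.1);print(o.cost);np.save('qA.npy',o.x)
nxt()
"
```

```text
-45 0 0 [-0.62  1.33 -0.23  2.27  1.57  1.82  1.13] [-0.59  1.04 -0.24  2.34  1.59  1.79  1.36] True True
-45 0 40 [-0.68  1.31 -0.26  2.2   1.52  1.82  1.2 ] [-0.64  1.03 -0.27  2.27  1.54  1.8   1.42] True True
-45 0 70 [-0.72  1.3  -0.27  2.15  1.49  1.82  1.26] [-0.68  1.03 -0.29  2.21  1.51  1.81  1.47] True True
-45 5 0 [-0.65  1.39 -0.19  2.23  1.54  1.86  1.09] [-0.62  1.11 -0.19  2.32  1.58  1.84  1.29] True True
-45 5 40 [-0.7   1.37 -0.21  2.16  1.49  1.86  1.17] [-0.67  1.1  -0.22  2.25  1.53  1.85  1.37] True True
-45 5 70 [-0.74  1.36 -0.23  2.11  1.46  1.86  1.23] [-0.71  1.09 -0.24  2.2   1.5   1.86  1.42] True True
-38 0 0 [-0.62  1.38 -0.22  2.37  1.66  1.89  1.01] [-0.62  1.07 -0.19  2.42  1.68  1.79  1.26] True False
-38 0 40 [-0.68  1.35 -0.25  2.3   1.61  1.86  1.09] [-0.64  1.05 -0.26  2.38  1.64  1.82  1.32] True True
-38 0 70 [-0.72  1.33 -0.26  2.25  1.57  1.85  1.15] [-0.68  1.04 -0.28  2.33  1.6   1.82  1.37] True True
-38 5 0 [-0.65  1.44 -0.18  2.32  1.62  1.92  0.97] [-0.62  1.15 -0.17  2.42  1.67  1.88  1.17] True True
-38 5 40 [-0.71  1.41 -0.2   2.26
[... 1176 characters left out ...]
0.04  2.42  1.71  1.93  0.65] [-1.49  2.04  1.27  2.42  2.46  0.38  0.05] False False
-22 5 40 [-0.8   1.56 -0.02  2.42  1.72  1.93  0.74] [-1.55  1.97  1.27  2.42  2.48  0.37  0.1 ] False False
-22 5 70 [-0.83  1.52 -0.07  2.41  1.72  1.93  0.8 ] [-1.59  1.93  1.27  2.42  2.5   0.38  0.13] True False
3.090797527286226e-07
3.53 q [-0.25   0.897 -0.691  2.183  0.926  1.816  0.781] p [375.2 -62.1 255.1] rpy [-1.908  0.587  2.977] F [-0.5 -0.5  0. ] w 0.1
left 9 dq [-0.67  0.24  0.33  0.02  0.28  0.06  0.52]
[[-2.3, 3.4, 5.5], [-2.6, 3.3, 5.4], [-2.9, 3.1, 5.4], [-3.2, 3.0, 5.3], [-3.4, 2.8, 5.3]]
[[12.0, 17.0, -4.0], [11.0, 18.0, -4.0], [10.0, 20.0, -3.0], [9.0, 21.0, -3.0], [8.0, 23.0, -3.0]]
```

Call:
{"op": "arm_command", "data": {"rot": [[-2.3, 3.4, 5.5], [-2.6, 3.3, 5.4], [-2.9, 3.1, 5.4], [-3.2, 3.0, 5.3], [-3.4, 2.8, 5.3]], "slide": [[12, 17, -4], [11, 18, -4], [10, 20, -3], [9, 21, -3], [8, 23, -3]], "gripper": [0, 0, 0, 0, 0]}}

```text
clock: 3.95
eef_pos: [427.6, 40.0, 235.0]
tool_rot: [-1.665, 0.28, -2.719]
force: [-0.0, 0.5, 0.0]
width: 0.4
```

```bash
python3 -c "
from kin import *
nxt()"
```

```text
3.95 q [-0.556  1.071 -0.617  2.193  1.089  1.946  1.026] p [427.6  40.  235. ] rpy [-1.665  0.28  -2.719] F [-0.   0.5  0. ] w 0.4
left 4 dq [-0.36  0.07  0.25  0.    0.11 -0.07  0.27]
[[-3.6, 2.5, 5.0], [-3.9, 2.3, 4.9], [-4.1, 1.9, 4.9], [-4.3, 1.6, 4.8]]
[[5.0, 24.0, -3.0], [4.0, 25.0, -2.0], [3.0, 26.0, -1.0], [1.0, 27.0, 0.0]]
```

```bash
cat >> kin.py <<'E'
def jac(q):
    J=np.zeros((6,7)); p0,C0,_=fk2(q,LL)
    for i in range(7):
        d=np.array(q,float); d[i]+=1e-5; p,C,_=fk2(d,LL); J[:3,i]=(p-p0)/1e-5/100; J[3:,i]=(C*C0.inv()).as_rotvec()/1e-5
    return J
E
python3 -c "
from kin import *
D=[json.loads(l) for l in open('log.jsonl')]
for d0,d1 in zip(D[-3:-1],D[-2:]):
    qa,qb=np.array(d0['qpos']),np.array(d1['qpos']); q=qa.copy()
    J=jac((qa+qb)/2); n=np.linalg.svd(J)[2][6]; print('null',n.round(2),'dq along null',((qb-qa)@n).round(3),(qb-qa).round(2))
q=np.array(D[-1]['qpos']); Ji=np.linalg.pinv(jac(q)); print('z',fk2(q,LL)[1].as_matrix().round(2))
print((Ji*np.array([.1]*3+[np.pi/180]*3)).round(4)[5], 'q6 per mm xyz, deg xyz')
print((Ji*np.array([.1]*3+[np.pi/180]*3)).round(4)[3])
"
```

```text
null [-0.41 -0.22  0.67 -0.   -0.   -0.47  0.32] dq along null 0.0 [0. 0. 0. 0. 0. 0. 0.]
null [-0.41 -0.22  0.66  0.    0.01 -0.51  0.3 ] dq along null 0.144 [-0.31  0.17  0.07  0.01  0.16  0.13  0.24]
z [[-0.88  0.21  0.43]
 [-0.39  0.2  -0.9 ]
 [-0.28 -0.96 -0.09]]
[ 0.0081  0.0093  0.0052 -0.0089 -0.0012 -0.0024] q6 per mm xyz, deg xyz
[-0.0159 -0.0207  0.0044  0.0036  0.0003  0.0144]
```

```bash
python3 -c "
from kin import *
D=[json.loads(l) for l in open('log.jsonl')]
q=np.array(D[-1]['qpos']); p,C,_=fk2(q,LL)
for tgt,Rt in (([430,40,160],toolR(-60,-8,0)),([400,80,160],toolR(-50,0)),([380,80,160],toolR(-45,0)),([440,140,160],toolR(-45,3)),([400,40,160],toolR(-45,-5))):
    r=(Rt*C.inv()).as_rotvec(); qq=q.copy()
    for k in range(20):
        pp,CC,_=fk2(qq,LL)
        tp=p+(np.array(tgt)-p)*(k+1)/20; tr=R.from_rotvec(r*(k+1)/20)*C
        qq=qq+np.linalg.pinv(jac(qq))@np.r_[(tp-pp)/100,(tr*CC.inv()).as_rotvec()]
    print(tgt,np.degrees(r).round(1),qq.round(2))
"
```

```text
[430, 40, 160] [-5.  15.4  6.1] [-0.55  1.22 -0.64  2.21  1.19  1.93  1.18]
[400, 80, 160] [-13.1  10.7  14.9] [-0.74  1.35 -0.59  2.25  1.13  1.99  1.  ]
[380, 80, 160] [-13.6  10.2  19.9] [-0.81  1.39 -0.6   2.34  1.11  1.97  0.88]
[440, 140, 160] [-16.1   8.5  19.4] [-0.76  1.35 -0.56  2.13  1.25  2.1   1.15]
[400, 40, 160] [-9.5 13.  20.6] [-0.72  1.35 -0.6   2.44  1.2   1.92  0.87]
```

Call:
{"op": "arm_command", "data": {"rot": [[-2, 3, 5], [-2, 3, 5]], "slide": [[0, 5, -15], [0, 5, -15]], "gripper": [0, 0]}}

```text
clock: 4.12
eef_pos: [428.7, 55.4, 202.8]
tool_rot: [-1.658, 0.161, -2.533]
force: [-1.5, -0.2, -0.9]
width: -0.4
```

```bash
cat >> kin.py <<'E'
def chk(tgt,Rt):
    from h import log
    s=log(); q=np.array(s['qpos']); C=R.from_euler('xyz',s['tool_rot']); p=np.array(s['eef_pos'])
    z=C.as_matrix()[:,2]; print('yaw',np.degrees(np.arctan2(z[1],z[0])).round(1),'pit',np.degrees(np.arcsin(z[2])).round(1),'X',C.as_matrix()[:,0].round(3))
    r=(Rt*C.inv()).as_rotvec(degrees=True); print('need rot',r.round(1),'sl',(np.array(tgt)-p).round(1))
E
python3 -c "
from kin import *
chk([420,60,160],toolR(-45,-3))
D=[json.loads(l) for l in open('log.jsonl')]
qa,qb=np.array(D[-2]['qpos']),np.array(D[-1]['qpos']); n=np.linalg.svd(jac((qa+qb)/2))[2][6]; print((qb-qa).round(3),n.round(2),((qb-qa)@n).round(3))
"
```

```text
4.12 q [-0.624  1.166 -0.619  2.284  1.17   1.945  1.012] p [428.7  55.4 202.8] rpy [-1.658  0.161 -2.533] F [-1.5 -0.2 -0.9] w -0.4
yaw -54.3 pit -4.9 X [-0.81  -0.565 -0.161]
need rot [-7.5  5.8  9.9] sl [ -8.7   4.6 -42.8]
[-0.069  0.095 -0.002  0.091  0.081 -0.001 -0.014] [ 0.41  0.21 -0.63 -0.   -0.04  0.57 -0.25] -0.006
```

Call:
{"op": "arm_command", "data": {"rot": [[-2, 1.5, 3], [-2, 1.5, 3]], "slide": [[0, 5, -8], [0, 5, -8]], "gripper": [0, 0]}}

```text
clock: 4.28
eef_pos: [428.2, 66.7, 183.7]
tool_rot: [-1.637, 0.076, -2.418]
force: [0.3, 0.9, -0.1]
width: -0.2
```

```bash
python3 -c "
from kin import *
chk([440,80,160],toolR(-42,3))
D=[json.loads(l) for l in open('log.jsonl')]
qa,qb=np.array(D[-2]['qpos']),np.array(D[-1]['qpos']); n=np.linalg.svd(jac((qa+qb)/2))[2][6]; print((qb-qa).round(3),n.round(2),((qb-qa)@n).round(3))
"
```

```text
4.28 q [-0.686  1.237 -0.589  2.329  1.215  1.948  1.008] p [428.2  66.7 183.7] rpy [-1.637  0.076 -2.418] F [ 0.3  0.9 -0.1] w -0.2
yaw -48.3 pit -3.8 X [-0.747 -0.66  -0.076]
need rot [-7.9 -1.7  6.3] sl [ 11.8  13.3 -23.7]
[-0.062  0.071  0.03   0.045  0.045  0.003 -0.003] [-0.41 -0.21  0.61  0.    0.06 -0.61  0.21] 0.029
```

Call:
{"op": "arm_command", "data": {"rot": [[-2.5, -0.5, 2], [-2.5, -0.5, 2], [-2.5, -0.5, 2]], "slide": [[0, 4, -8], [0, 4, -8], [0, 4, -8]], "gripper": [0, 0, 0]}}

```text
clock: 4.53
eef_pos: [428.0, 79.3, 157.4]
tool_rot: [-1.524, 0.007, -2.303]
force: [-0.7, -0.0, -0.7]
width: 0.3
```

```bash
python3 -c "
from kin import *
from h import *
chk([440,80,160],toolR(-42,3))
snap('wrist','w2'); snap('side','s2')
"
```

```text
4.53 q [-0.804  1.376 -0.453  2.325  1.25   1.953  0.952] p [428.   79.3 157.4] rpy [-1.524  0.007 -2.303] F [-0.7 -0.  -0.7] w 0.3
yaw -42.0 pit 2.7 X [-0.669 -0.744 -0.007]
need rot [-0.5  0.  -0. ] sl [12.   0.7  2.6]
```

View pics/w2.png

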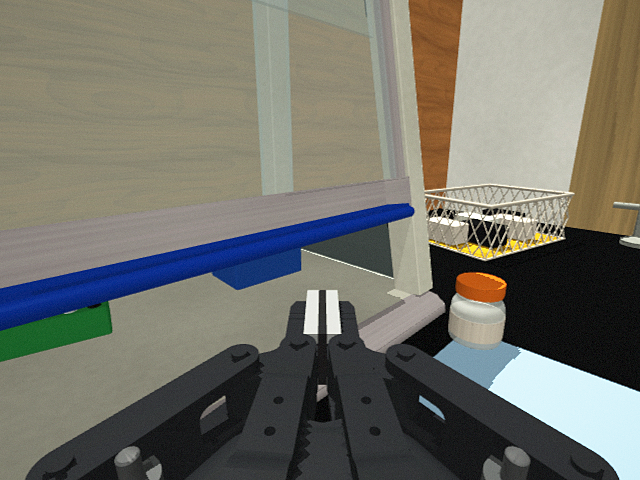

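View pics/s2.png

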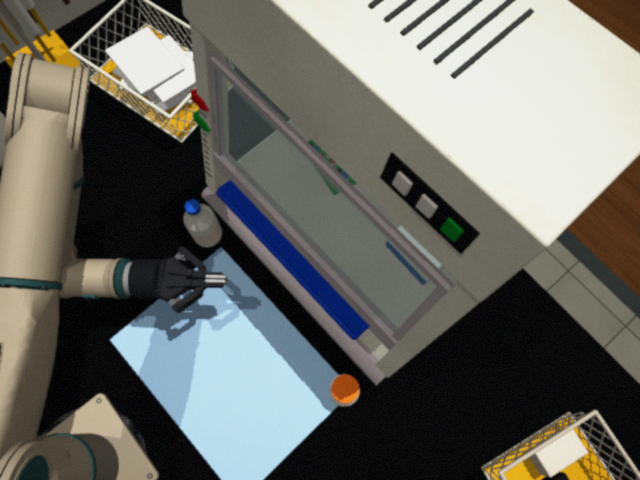

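```bash
cat >> h.py <<'E'
def cloud(f,mask):
    im,d,c=load(f); vs,us=np.nonzero(mask&(d>0)); Rm=R.from_euler('xyz',c['attitude']).as_matrix()
    P=np.c_[(us-c['cx'])/c['fx'],-(vs-c['cy'])/c['fy'],-np.ones(len(us))]*d[vs,us][:,None]
    return P@Rm.T+c['xyz'],us,vs
def blue(f):
    i=load(f)[0].astype(int); return (i[...,2]>i[...,0]+60)&(i[...,2]>i[...,1]+50)
E
python3 - <<'E'
from h import *
m=blue('w2'); P,u,v=cloud('w2',m)
k=(P[:,2]>120)&(P[:,2]<190)&(P[:,0]<600); P=P[k]
print(len(P))
for y in range(-160,130,30):
    q=P[abs(P[:,1]-y)<6]
    if len(q)>5: print('w2',y,len(q),'xmin',np.percentile(q[:,0],[3,50,97]).round(1),'z',np.percentile(q[:,2],[3,50,97]).round(1))
m=blue('s2'); P,u,v=cloud('s2',m); k=(P[:,2]>120)&(P[:,2]<190)&(P[:,0]<600)&(u>214); P=P[k]
for y in range(-150,240,30):
    q=P[abs(P[:,1]-y)<6]
    if len(q)>5:
        A=np.c_[q[:,0]-545,np.ones(len(q))]; kk=q[:,0]>530; s=np.linalg.lstsq(A[kk],q[kk,2],rcond=None)[0]
        print('s2',y,len(q),np.percentile(q[:,0],[3,50,97]).round(1),'z',np.percentile(q[:,2],[3,50,97]).round(1),'slope',s.round(3))
print('ends',np.percentile(P[:,1],[.5,99.5]))
E
```

```text
12054
w2 -160 13 xmin [542.3 544.2 574.2] z [157.9 160.9 163.3]
w2 -130 110 xmin [532.3 535.1 563.5] z [151.3 159.7 162.9]
w2 -100 132 xmin [530.7 534.3 566.7] z [151.7 159.4 163. ]
w2 -70 161 xmin [529.4 532.6 564. ] z [151.3 159.5 162.9]
w2 -40 192 xmin [528.2 531.2 563.3] z [151.1 159.3 163. ]
w2 -10 231 xmin [526.7 529.8 561.5] z [151.1 159.3 162.8]
w2 20 286 xmin [525.4 528.6 557.5] z [150.7 159.2 162.9]
w2 50 362 xmin [524.1 527.1 559.1] z [150.7 159.2 162.8]
w2 80 475 xmin [522.6 525.8 556.5] z [150.7 159.2 162.8]
w2 110 610 xmin [521.4 524.6 556.3] z [151.3 159.2 162.9]
s2 -150 139 [537.1 554.1 572.8] z [157.6 160.9 164.6] slope [-2.70000e-02  1.61325e+02]
s2 -120 138 [535.6 552.9 571.4] z [157.3 161.  165.3] slope [-6.60000e-02  1.61486e+02]
s2 -90 137 [534.  550.7 570.6] z [157.3 161.1 164.8] slope [-4.90000e-02  1.61423e+02]
s2 -60 135 [532.7 549.6 568.3] z [157.2 161.  164.8] slope [-5.10000e-02  1.61192e+02]
s2 -30 135 [531.1 548.5 568.1] z [157.1 161.  165.3] slope [-7.10000e-02  1.61271e+02]
s2 0 127 [530.3 546.8 565.1] z [157.3 160.9 165.3] slope [-5.1000e-02  1.6116e+02]
s2 30 121 [529.2 546.2 564.7] z [157.2 161.2 165.4] slope [-9.20000e-02  1.61542e+02]
s2 60 122 [527.5 544.3 563.2] z [157.8 161.4 165.5] slope [-7.90000e-02  1.61563e+02]
s2 90 120 [526.5 544.2 562.2] z [157.  161.4 165.1] slope [-1.16000e-01  1.61585e+02]
s2 120 119 [525.  542.  560.9] z [157.  161.3 164.9] slope [-1.45000e-01  1.61461e+02]
s2 150 111 [524.1 541.1 559.8] z [157.5 161.  165.6] slope [-1.20000e-01  1.61368e+02]
s2 180 117 [522.1 539.9 558.9] z [157.  161.5 165.4] slope [ -0.186 161.31 ]
s2 210 110 [521.2 538.5 557. ] z [157.4 161.2 165.4] slope [ -0.206 161.2  ]
ends [-153.97461632  237.02493005]
```

Run:
```python
from h import *
crop('side0',185,80,225,140,10,'c3');
```

```text
(no output)
```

View pics/c3.png

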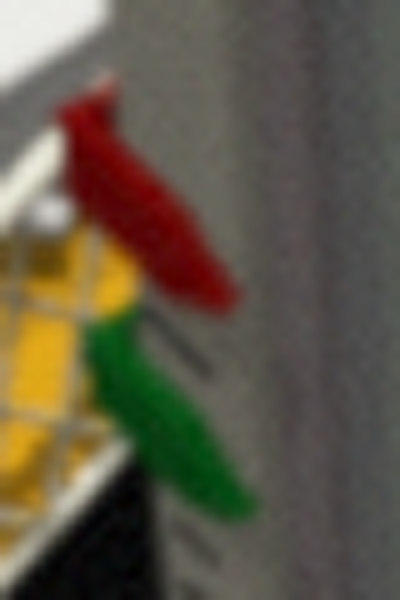

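```bash
cat >> h.py <<'E'
YAW=np.radians(2.5); HR=R.from_euler('z',YAW); TA=np.radians(10)
HX=HR.apply([np.cos(TA),0,-np.sin(TA)]); HY=HR.apply([0,1,0]); HZ=HR.apply([np.sin(TA),0,np.cos(TA)])
SE=np.array([564.,43.,142.8])
def onplane(f,u,v,off=0):
    c=load(f)[2]; r=ray(c,u,v); t=((SE-c['xyz'])@HX+off)/(r@HX); return c['xyz']+t*r
E
python3 - <<'E'
from h import *
for n,u,v in (('g',210.5,130.8),('r',209,109.8)):
    for du,dv in ((0,0),(1,0),(0,1)):
        p=onplane('side0',u+du,v+dv); print(n,p.round(1),'along track',((p-SE)@HZ).round(1),'y',((p-SE)@HY).round(1))
    print(dep('side0',u-1.5,v-.5).round(1))
# depth front faces
im,d,c=load('side0'); i=im.astype(int)
for n,mm in (('g',(i[...,1]>i[...,0]+30)&(i[...,1]>i[...,2]+25)),('r',(i[...,0]>i[...,1]+50)&(i[...,0]>i[...,2]+50))):
    mm[:85]=0;mm[136:]=0;mm[:,:185]=0;mm[:,215:]=0
    P,u,v=cloud('side0',mm); Q=P-SE; H=np.c_[Q@HX,Q@HY,Q@HZ]
    k=(abs(H[:,0])<25); H=H[k]; print(n,len(H),np.percentile(H,[2,50,98],axis=0).round(1))
    for y in range(245,300,6):
        q=H[abs(H[:,1]-y)<3]
        if len(q)>2: print(y,len(q),np.percentile(q[:,0],[5,50,95]).round(1),np.percentile(q[:,2],[5,50,95]).round(1))
E
```

```text
g [573.  297.  256.6] along track 115.6 y 253.4
g [573.7 293.8 259.9] along track 118.9 y 250.2
g [572.4 297.2 253.4] along track 112.3 y 253.6
[570.2 295.9 262.8]
r [583.5 297.1 316. ] along track 175.9 y 253.0
r [584.1 294.1 318.9] along track 178.8 y 250.0
r [583.  297.3 313.1] along track 172.9 y 253.2
[581.  296.6 320.6]
g 134 [[-7.700e+00  2.536e+02  1.097e+02]
 [-5.500e+00  2.743e+02  1.251e+02]
 [ 1.000e-01  2.947e+02  1.324e+02]]
251 4 [-5.6 -5.  -3.8] [119.9 121.3 121.5]
257 14 [-7.1 -4.8 -2. ] [117.6 122.6 125.9]
263 19 [-6.8 -4.9 -2.6] [114.9 125.  129.2]
269 21 [-6.7 -5.8 -2.4] [110.1 127.2 131.5]
275 19 [-7.5 -6.  -3. ] [110.1 123.8 131.4]
281 20 [-6.5 -5.4 -2. ] [111.9 128.  132.4]
287 19 [-7.2 -5.9 -0.5] [114.  125.6 131.2]
293 18 [-7.2 -4.7  1.3] [117.5 128.7 131.6]
r 160 [[ -7.4 253.5 168.7]
 [ -5.7 275.7 183.5]
 [  0.6 294.4 190.8]]
251 5 [-6.4 -4.6 -3.4] [179.5 180.7 182.2]
257 16 [-6.5 -5.4 -1.9] [175.6 181.7 184.9]
263 23 [-7.3 -5.7 -2. ] [174.8 185.2 189.5]
269 23 [-7.1 -5.8 -2.4] [170.5 183.9 190.4]
275 21 [-7.  -5.7 -2.4] [170.1 183.6 190.5]
281 27 [-7.1 -6.  -1.8] [167.3 183.2 190.4]
287 20 [-7.5 -6.  -2.1] [172.5 186.7 190.5]
293 25 [-6.4 -5.6  1.3] [170.  189.  190.8]
```

Run:
```python
from h import *
for f in ('side0','s2'):
    P,u,v=cloud(f,blue(f)); k=(P[:,2]>120)&(P[:,2]<190)&(P[:,0]<600)&(u>214); P=P[k]-SE
    H=np.c_[P@HX,P@HY,P@HZ]
    for a in range(-42,6,4):
        q=H[abs(H[:,0]-a)<2]; print(f,a,len(q),np.median(q[:,2]).round(2))
P,u,v=cloud('w2',blue('w2')); P=P[(P[:,2]>120)&(P[:,2]<190)&(P[:,0]<600)]-SE
H=np.c_[P@HX,P@HY,P@HZ]
for a in range(-46,6,4):
    q=H[abs(H[:,0]-a)<2]; 
    if len(q)>5: print('w2',a,len(q),np.percentile(q[:,2],[3,50,97]).round(2))
```

```text
side0 -42 3 13.86
side0 -38 381 11.1
side0 -34 448 12.68
side0 -30 510 14.68
side0 -26 415 16.09
side0 -22 405 15.83
side0 -18 394 16.06
side0 -14 407 16.03
side0 -10 393 15.95
side0 -6 402 15.93
side0 -2 260 15.49
side0 2 0 nan
s2 -42 1 12.98
s2 -38 408 11.04
s2 -34 439 12.58
s2 -30 516 14.64
s2 -26 396 16.02
s2 -22 411 15.66
s2 -18 398 15.86
s2 -14 408 16.02
s2 -10 392 15.96
s2 -6 403 15.91
s2 -2 276 15.5
s2 2 0 nan
w2 -42 3174 [3.02 6.32 9.71]
w2 -38 4184 [ 0.97  8.83 11.86]
w2 -34 1115 [11.64 12.46 15.1 ]
w2 -30 1640 [12.07 13.83 15.23]
w2 -26 345 [14.88 15.09 15.28]
w2 -22 306 [14.89 15.1  15.3 ]
w2 -18 309 [14.89 15.1  15.28]
w2 -14 310 [14.86 15.09 15.3 ]
w2 -10 267 [14.88 15.09 15.28]
w2 -6 271 [14.9  15.08 15.26]
w2 -2 133 [14.67 15.05 15.23]
  return _methods._mean(a, axis=axis, dtype=dtype,
  ret = ret.dtype.type(ret / rcount)
```

Call:
{"op": "arm_command", "data": {"rot": [[0, 0, 1], [0, 0, 1], [0, 0, 1], [0, 0, 1], [0, 0, 0]], "slide": [[12, -2, -9], [15, -2, -9], [15, -2, -9], [15, -2, -8], [10, 0, 0]], "gripper": [0, 0, 0, 0, 0]}}

```text
clock: 5.05
eef_pos: [496.8, 71.9, 120.2]
tool_rot: [-1.529, 0.015, -2.232]
force: [-1.6, 0.2, -0.1]
width: 0.5
```

```bash
python3 -c "
from kin import *
from h import *
chk([500,70,122],toolR(-38,4))
"
```

```text
5.05 q [-0.724  1.413 -0.33   2.264  1.499  1.954  1.033] p [496.8  71.9 120.2] rpy [-1.529  0.015 -2.232] F [-1.6  0.2 -0.1] w 0.5
yaw -37.9 pit 2.4 X [-0.614 -0.789 -0.015]
need rot [-1.7 -0.7 -0.1] sl [ 3.2 -1.9  1.8]
```

Call:
{"op": "arm_command", "data": {"rot": [[0, 0, 0], [0, 0, 0], [0, 0, 0], [0, 0, 0]], "slide": [[10, -8, 0], [10, -8, 1], [10, -7, 0], [5, -4, 0]], "gripper": [0, 0, 0, 0]}}

```text
clock: 5.38
eef_pos: [535.2, 42.0, 123.8]
tool_rot: [-1.53, 0.031, -2.241]
force: [0.2, 0.4, -0.3]
width: 0.1
```

```bash
python3 -c "
from kin import *
from h import *
chk([533,45,135],toolR(-38,4)); snap('wrist','w3')
"
```

```text
5.38 q [-0.638  1.388 -0.273  2.257  1.615  1.941  1.076] p [535.2  42.  123.8] rpy [-1.53   0.031 -2.241] F [ 0.2  0.4 -0.3] w 0.1
yaw -38.5 pit 2.3 X [-0.621 -0.784 -0.031]
need rot [-2.4 -0.2  0.4] sl [-2.2  3.  11.2]
```

View pics/w3.png

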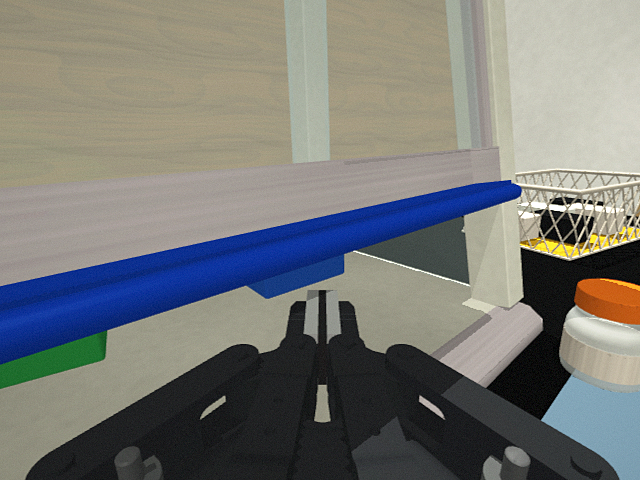

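Call:
{"op": "arm_command", "data": {"rot": [[-0.6, 0, 0], [-0.6, 0, 0], [0, 0, 0]], "slide": [[0, 0, 4], [0, 0, 3], [0, 0, 2]], "gripper": [0, 0, 0]}}

```text
clock: 5.68
eef_pos: [535.2, 40.6, 134.7]
tool_rot: [-1.515, 0.017, -2.245]
force: [-0.2, -0.0, -0.3]
width: 0.0
```

Call:
{"op": "arm_command", "data": {"rot": [[0, 0, 0]], "slide": [[0.5, 0, 3]], "gripper": [0]}}

```text
clock: 5.77
eef_pos: [535.4, 41.1, 137.7]
tool_rot: [-1.516, 0.017, -2.244]
force: [0.4, -0.5, -4.2]
width: -0.1
```

Call:
{"op": "arm_command", "data": {"rot": [[0, 0, 0]], "slide": [[0.5, 0, 3]], "gripper": [0]}}

```text
clock: 5.85
eef_pos: [535.5, 41.4, 139.4]
tool_rot: [-1.52, 0.017, -2.245]
force: [1.0, -3.1, -5.4]
width: 0.2
```

```bash
python3 -c "
from kin import *
chk([536,42,135],toolR(-38,4))
"
```

```text
5.85 q [-0.643  1.36  -0.268  2.272  1.605  1.937  1.098] p [535.5  41.4 139.4] rpy [-1.52   0.017 -2.245] F [ 1.  -3.1 -5.4] w 0.2
yaw -38.7 pit 2.9 X [-0.624 -0.781 -0.017]
need rot [-1.5 -0.3  0.6] sl [ 0.5  0.6 -4.4]
```

Call:
{"op": "arm_command", "data": {"rot": [[0, 0, 0], [0, 0, 0], [0, 0, 0], [0, 0, 0], [0, 0, 0]], "slide": [[0.7, 0, 4], [0.9, 0, 5], [0.9, 0, 5], [0.9, 0, 5], [0.9, 0, 5]], "gripper": [0, 0, 0, 0, 0]}}

```text
clock: 6.27
eef_pos: [539.0, 41.7, 160.8]
tool_rot: [-1.532, 0.016, -2.245]
force: [1.2, -2.4, -5.7]
width: 0.2
```

```bash
python3 -c "
from kin import *
chk([536,42,135],toolR(-38,4))
"
```

```text
6.27 q [-0.634  1.304 -0.279  2.296  1.61   1.928  1.135] p [539.   41.7 160.8] rpy [-1.532  0.016 -2.245] F [ 1.2 -2.4 -5.7] w 0.2
yaw -38.7 pit 2.2 X [-0.624 -0.781 -0.016]
need rot [-1.8 -0.8  0.6] sl [ -3.    0.3 -25.8]
```

Call:
{"op": "arm_command", "data": {"rot": [[-0.2, 0, 0], [-0.2, 0, 0], [-0.2, 0, 0], [-0.2, 0, 0], [-0.2, 0, 0]], "slide": [[1, 0, 5], [1, 0, 5], [1, 0, 5], [1, 0, 5], [1, 0, 5]], "gripper": [0, 0, 0, 0, 0]}}

```text
clock: 6.68
eef_pos: [544.1, 41.6, 188.7]
tool_rot: [-1.521, 0.001, -2.246]
force: [-0.9, -1.2, -4.6]
width: 0.2
```

Call:
{"op": "arm_command", "data": {"rot": [[-0.2, 0, 0], [-0.2, 0, 0], [-0.2, 0, 0], [-0.2, 0, 0], [-0.2, 0, 0]], "slide": [[1, 0, 5], [1, 0, 5], [1, 0, 5], [1, 0, 5], [1, 0, 5]], "gripper": [0, 0, 0, 0, 0]}}

```text
clock: 7.1
eef_pos: [549.1, 41.6, 216.8]
tool_rot: [-1.508, -0.015, -2.246]
force: [-2.1, -0.6, -4.8]
width: -0.0
```

```bash
python3 -c "
from kin import *
chk([536,42,135],toolR(-38,4))
"
```

```text
7.1 q [-0.625  1.189 -0.277  2.33   1.617  1.927  1.247] p [549.1  41.6 216.8] rpy [-1.508 -0.015 -2.246] F [-2.1 -0.6 -4.8] w -0.0
yaw -38.6 pit 3.6 X [-0.625 -0.78   0.015]
need rot [ 0.4 -0.9  0.7] sl [-13.1   0.4 -81.8]
```

Call:
{"op": "arm_command", "data": {"rot": [[0, 0, 0], [0, 0, 0], [0, 0, 0], [0, 0, 0], [0, 0, 0]], "slide": [[1, 0, 5], [1, 0, 5], [1, 0, 5], [0.7, 0, 4], [0.4, 0, 2]], "gripper": [0, 0, 0, 0, 0]}}

```text
clock: 7.52
eef_pos: [553.4, 41.8, 241.3]
tool_rot: [-1.507, -0.016, -2.246]
force: [-2.9, -0.4, -4.2]
width: 0.2
```

```bash
cat > meas.py <<'E'
from h import *
import sys
def meas(f):
    P,u,v=cloud(f,blue(f)); k=(P[:,2]>120)&(P[:,2]<330)&(P[:,0]<620)&(P[:,1]<250)&(P[:,1]>-170)&(u>214); P=P[k]-SE
    H=np.c_[P@HX,P@HY,P@HZ]; q=H[(H[:,0]>-24)&(H[:,0]<-4)]; print(f,'strip top',len(q),np.median(q[:,2]).round(2),'=> edge',np.median(q[:,2]).round(2)-15, 'xrange',np.percentile(H[:,0],[2,98]).round(1))
    im=load(f)[0].astype(int)
    for n,mm in (('g',(im[...,1]>im[...,0]+30)&(im[...,1]>im[...,2]+25)),('r',(im[...,0]>im[...,1]+50)&(im[...,0]>im[...,2]+50))):
        mm=mm.copy();mm[:85]=0;mm[136:]=0;mm[:,:185]=0;mm[:,215:]=0
        P,u,v=cloud(f,mm);Q=P-SE;H=np.c_[Q@HX,Q@HY,Q@HZ];H=H[abs(H[:,0])<12]
        b=H[(H[:,1]>265)&(H[:,1]<290)]; t=H[H[:,1]<254.5]
        print(n,'base z range',np.percentile(b[:,2],[3,97]).round(1),'tip',np.median(t[:,2]).round(1),len(t))
E
python3 - <<'E'
from meas import *
log(); snap('side','s3'); meas('s3'); meas('s2'); meas('side0')
E
```

```text
7.52 q [-0.618  1.13  -0.281  2.342  1.626  1.92   1.296] p [553.4  41.8 241.3] rpy [-1.507 -0.016 -2.246] F [-2.9 -0.4 -4.2] w 0.2
s3 strip top 2365 120.88 => edge 105.88 xrange [-38.5  -2.1]
g base z range [110.1 132. ] tip 118.7 3
r base z range [169.  191.7] tip 180.0 7
s2 strip top 2012 15.89 => edge 0.8900000000000006 xrange [-38.5  -2. ]
g base z range [111.2 131.7] tip 121.6 5
r base z range [169.5 190.9] tip 181.3 5
side0 strip top 2001 15.95 => edge 0.9499999999999993 xrange [-38.4  -2.1]
g base z range [109.6 132.2] tip 121.4 5
r base z range [168.4 190.6] tip 180.7 5
```

View pics/s3.png

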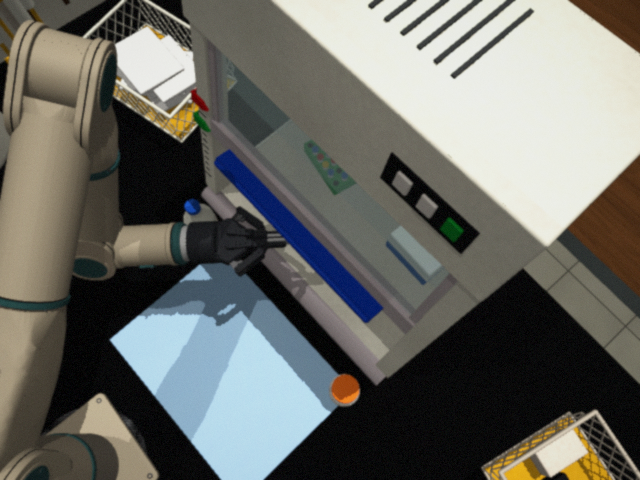

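Run:
```python
from h import *
c=get_calibration('side'); I=[];Dp=[]
for k in range(8):
    im,d=get_image('side'); I.append(im.astype(float)); Dp.append(np.where(d>0,d,np.nan))
I=np.mean(I,0); Dm=np.nanmedian(Dp,0)
np.savez('avg.npz',I=I,D=Dm)
b=cv2.resize(cv2.cvtColor(I.astype(np.uint8),cv2.COLOR_RGB2BGR)[85:140,185:225],None,fx=12,fy=12,interpolation=cv2.INTER_CUBIC)
def pt(p): 
    u,v=proj(c,p); return (int(round((u+.5-185)*12)),int(round((v+.5-85)*12)))
for z0,col in ((121,(255,255,255)),(180.5,(255,255,0))):
    for off in (0,-7):
        o=lambda y,z:SE+HX*off+HY*y+HZ*z
        poly=[o(251,z0),o(265,z0+11),o(296,z0+11),o(296,z0-11),o(265,z0-11)]
        cv2.polylines(b,[np.array([pt(p) for p in poly])],True,col,1)
cv2.imwrite('pics/c4.png',b)
def rowz(mask):
    vs,us=np.nonzero(mask); Rm=R.from_euler('xyz',c['attitude']).as_matrix()
    P=np.c_[(us-c['cx'])/c['fx'],-(vs-c['cy'])/c['fy'],-np.ones(len(us))]*Dm[vs,us][:,None]@Rm.T+c['xyz'] if False else (np.c_[(us-c['cx'])/c['fx'],-(vs-c['cy'])/c['fy'],-np.ones(len(us))]*Dm[vs,us][:,None])@Rm.T+c['xyz']
    Q=P-SE; return np.c_[Q@HX,Q@HY,Q@HZ,us,vs]
for n,mm in (('g',(I[...,1]>I[...,0]+25)&(I[...,1]>I[...,2]+20)),('r',(I[...,0]>I[...,1]+40)&(I[...,0]>I[...,2]+40))):
    mm=mm.copy();mm[:85]=0;mm[136:]=0;mm[:,:185]=0;mm[:,216:]=0
    H=rowz(mm);H=H[abs(H[:,0])<14]
    for y in range(250,300,4):
        q=H[abs(H[:,1]-y)<2]
        f=q[q[:,0]<-4]
        if len(f)>1: print(n,y,len(q),'front face z',f[:,2].min().round(1),f[:,2].max().round(1),'all',q[:,2].min().round(1),q[:,2].max().round(1))
```

```text
g 254 9 front face z 117.3 121.4 all 117.3 122.2
g 258 11 front face z 113.6 126.0 all 113.6 126.0
g 262 11 front face z 115.2 128.0 all 115.2 128.0
g 266 16 front face z 111.5 130.1 all 111.5 130.1
g 270 15 front face z 109.3 130.4 all 109.3 130.8
g 274 16 front face z 109.8 131.0 all 109.8 131.0
g 278 16 front face z 109.7 131.2 all 109.7 131.2
g 282 12 front face z 109.9 130.8 all 109.9 130.8
g 286 16 front face z 109.4 130.3 all 109.4 130.3
g 290 14 front face z 112.7 129.9 all 112.7 130.7
g 294 13 front face z 112.1 129.6 all 112.1 131.4
r 254 9 front face z 177.7 181.1 all 177.7 182.3
r 258 12 front face z 174.1 184.5 all 174.1 184.5
r 262 12 front face z 173.8 185.6 all 173.8 186.8
r 266 19 front face z 170.5 189.6 all 170.5 189.6
r 270 15 front face z 168.8 189.8 all 168.8 189.8
r 274 19 front face z 166.1 189.9 all 166.1 190.4
r 278 15 front face z 167.5 189.7 all 167.5 189.7
r 282 18 front face z 166.4 188.8 all 166.4 190.0
r 286 15 front face z 169.7 189.3 all 169.7 189.7
r 290 16 front face z 168.4 189.7 all 148.7 189.7
r 294 21 front face z 171.0 189.1 all 171.0 190.3
```

View pics/c4.png

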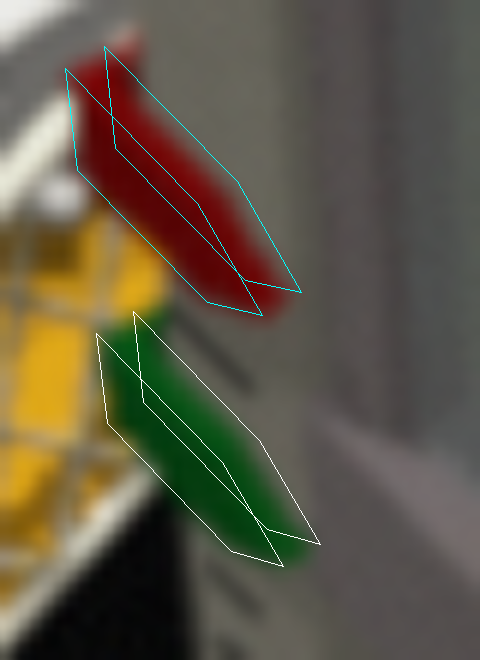

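Call:
{"op": "arm_command", "data": {"rot": [[0, 0, 0], [0, 0, 0], [0, 0, 0], [0, 0, 0]], "slide": [[0.6, 0, 3], [0.8, 0, 4], [0.6, 0, 3], [0.2, 0, 1]], "gripper": [0, 0, 0, 0]}}

```text
clock: 8.3
eef_pos: [554.9, 41.9, 248.6]
tool_rot: [-1.515, -0.019, -2.246]
force: [-2.6, 1.1, -3.8]
width: -0.1
```

Run:
```python
from meas import *
log(); snap('side','s4'); meas('s4'); log()
```

```text
8.3 q [-0.614  1.105 -0.287  2.347  1.631  1.911  1.323] p [554.9  41.9 248.6] rpy [-1.515 -0.019 -2.246] F [-2.6  1.1 -3.8] w -0.1
s4 strip top 2414 128.42 => edge 113.41999999999999 xrange [-38.6  -2.2]
g base z range [109.6 132.5] tip 121.8 5
r base z range [169.  190.8] tip 179.0 4
8.35 q [-0.614  1.105 -0.287  2.347  1.631  1.911  1.322] p [555.   41.9 248.7] rpy [-1.515 -0.019 -2.246] F [-1.5 -0.6 -3.7] w -0.2
```

Call:
{"op": "arm_command", "data": {"rot": [[0, 0, 0], [0, 0, 0], [0, 0, 0], [0, 0, 0]], "slide": [[0.6, 0, 3], [0.8, 0, 4], [0.5, 0, 2.5], [0.2, 0, 1]], "gripper": [0, 0, 0, 0]}}

```text
clock: 8.68
eef_pos: [556.8, 42.0, 259.2]
tool_rot: [-1.518, -0.02, -2.246]
force: [-3.0, 0.9, -4.3]
width: -0.1
```

Run:
```python
from meas import *
log(); snap('side','s5'); meas('s5'); snap('side','s6'); meas('s6'); log()
```

```text
8.68 q [-0.609  1.076 -0.29   2.351  1.635  1.905  1.349] p [556.8  42.  259.2] rpy [-1.518 -0.02  -2.246] F [-3.   0.9 -4.3] w -0.1
s5 strip top 2451 139.13 => edge 124.13 xrange [-38.6  -2.1]
g base z range [111.1 132.5] tip 120.0 3
r base z range [169.9 191.2] tip 180.3 8
s6 strip top 2450 139.37 => edge 124.37 xrange [-38.7  -2. ]
g base z range [111.2 131.7] tip 121.7 5
r base z range [169.1 191.1] tip 179.5 5
8.78 q [-0.609  1.077 -0.29   2.35   1.635  1.905  1.349] p [556.9  42.  259.4] rpy [-1.517 -0.02  -2.246] F [-2.2  0.7 -2.2] w 0.3
```

Call:
{"op": "arm_command", "data": {"rot": [[0, 0, 0], [0, 0, 0], [0, 0, 0], [0, 0, 0], [0, 0, 0]], "slide": [[0, 0, -5], [-1, 0, -6], [-1, 0, -6], [-1, 0, -3], [0, 0, -2]], "gripper": [0, 0, 0, 0, 0]}}

```text
clock: 9.2
eef_pos: [554.8, 41.8, 239.3]
tool_rot: [-1.506, -0.017, -2.246]
force: [0.1, 0.7, 0.2]
width: 0.1
```

Run:
```python
from meas import *
log(); snap('side','s7'); meas('s7')
```

```text
9.2 q [-0.623  1.133 -0.271  2.339  1.629  1.912  1.296] p [554.8  41.8 239.3] rpy [-1.506 -0.017 -2.246] F [0.1 0.7 0.2] w 0.1
s7 strip top 2460 139.45 => edge 124.44999999999999 xrange [-38.5  -2.2]
g base z range [110.3 132.3] tip 120.6 5
r base z range [168.1 190.8] tip 179.8 6
```

Call:
{"op": "arm_command", "data": {"rot": [[0, 0, 0], [0, 0, 0], [0, 0, 0], [0, 0, 0], [0, 0, 0]], "slide": [[-10, 6, -2], [-20, 14, -1], [-24, 18, 0], [-24, 18, 0], [-24, 18, 0]], "gripper": [0, 0, 0, 0, 0]}}

```text
clock: 9.67
eef_pos: [450.7, 110.8, 237.7]
tool_rot: [-1.497, -0.018, -2.259]
force: [1.0, 0.6, 0.8]
width: -0.4
```

Call:
{"op": "arm_command", "data": {"rot": [[0, 0, 0], [0, 0, 0], [0, 0, 0], [0, 0, 0], [0, 0, 0]], "slide": [[-10, 20, 5], [-10, 25, 5], [-10, 25, 5], [-10, 25, 5], [-5, 25, 5]], "gripper": [0, 0, 0, 0, 0]}}

```text
clock: 10.08
eef_pos: [400.3, 236.0, 261.9]
tool_rot: [-1.497, -0.03, -2.255]
force: [0.7, 0.1, -0.1]
width: 0.4
```

Run:
```python
from meas import *
log(); snap('wrist','w5')
```

```text
10.08 q [-1.089  1.076 -0.387  2.117  1.141  1.948  1.446] p [400.3 236.  261.9] rpy [-1.497 -0.03  -2.255] F [ 0.7  0.1 -0.1] w 0.4
```

View pics/w5.png

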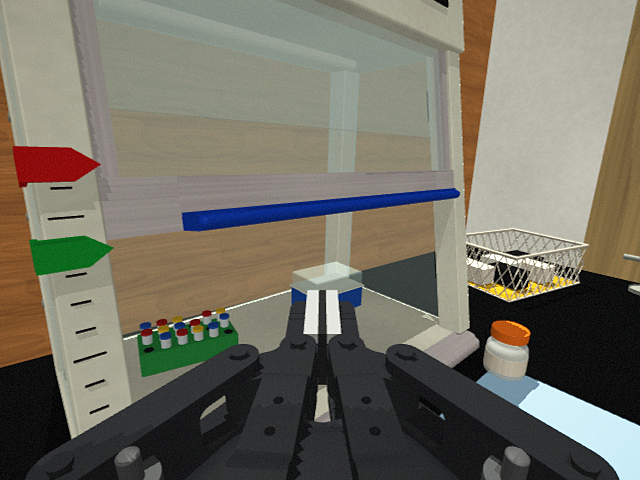

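Run:
```python
from meas import *
crop('w5',10,130,230,280,3.5,'c6')
im=load('w5')[0].astype(int)
for n,mm in (('g',(im[...,1]>im[...,0]+30)&(im[...,1]>im[...,2]+25)),('r',(im[...,0]>im[...,1]+60)&(im[...,0]>im[...,2]+60))):
    mm=mm.copy();mm[:,130:]=0;mm[300:]=0
    P,u,v=cloud('w5',mm);Q=P-SE;H=np.c_[Q@HX,Q@HY,Q@HZ];H=H[abs(H[:,0])<15]
    for y in range(249,300,5):
        q=H[abs(H[:,1]-y)<2.5]
        if len(q)>2: print(n,y,len(q),np.percentile(q[:,2],[1,50,99]).round(1),'x',np.median(q[:,0]).round(1))
P,u,v=cloud('w5',blue('w5'));Q=P-SE;H=np.c_[Q@HX,Q@HY,Q@HZ]; H=H[(H[:,2]>100)&(H[:,2]<160)&(abs(H[:,0]+25)<30)]
for y in range(-180,200,40):
    q=H[abs(H[:,1]-y)<10]
    if len(q)>2: print('lip',y,len(q),np.percentile(q[:,2],[1,50,99]).round(1),'x',np.percentile(q[:,0],[1,50,99]).round(1))
# rail: points on front face, lowest z
im_,d,c=load('w5')
for u in (120,130,140,150,160,170,180):
    col=[]
    for v in range(225,250):
        p=c['xyz']+d[v,u]*ray(c,u,v)-SE; col.append((v,round(p@HX,1),round(p@HZ,1)))
    print(u,[x for x in col if abs(x[1])<15][-2:], (c['xyz']+d[230,u]*ray(c,u,230)-SE)@HY)
```

```text
g 254 65 [112.6 117.9 121.9] x -7.5
g 259 145 [110.2 117.9 125.1] x -7.5
g 264 241 [107.3 118.  127.9] x -7.6
g 269 286 [107.2 118.  128.9] x -7.5
g 274 298 [107.1 118.2 128.8] x -7.4
g 279 311 [106.9 118.1 128.9] x -7.5
g 284 330 [107.2 118.1 128.9] x -7.3
g 289 337 [107.1 118.1 128.8] x -7.4
g 294 282 [107.1 118.3 128.9] x -7.4
r 249 8 [176.5 177.9 180.8] x 3.4
r 254 69 [173.2 177.1 182.6] x -7.6
r 259 159 [170.5 177.3 184.8] x -7.5
r 264 254 [167.1 177.2 187.4] x -7.5
r 269 317 [166.4 177.2 189.4] x -7.4
r 274 330 [166.2 177.1 188.1] x -7.5
r 279 339 [166.3 177.2 188. ] x -7.3
r 284 346 [166.4 177.2 187.9] x -7.4
r 289 368 [166.4 177.2 188.1] x -7.4
r 294 343 [166.1 176.7 188.1] x -7.4
lip -180 67 [125.3 131.7 138.2] x [-40.9 -39.5 -30.8]
lip -140 80 [125.2 132.2 138.4] x [-41.4 -39.2 -30.9]
lip -100 97 [125.  131.9 138.6] x [-41.5 -39.3 -30.8]
lip -60 114 [124.9 131.8 138.6] x [-41.1 -39.4 -31.1]
lip -20 137 [124.8 131.8 138.6] x [-41.2 -39.4 -30.8]
lip 20 166 [124.7 131.9 138.5] x [-41.7 -39.1 -31. ]
lip 60 206 [124.7 131.8 138.6] x [-41.5 -39.3 -30.5]
lip 100 266 [124.6 131.7 1
[... 214 characters left out ...]
at64(123.5))] 242.9639464973349
130 [(235, np.float64(-0.8), np.float64(125.0)), (236, np.float64(-1.0), np.float64(124.3))] 236.42691916934194
140 [(234, np.float64(0.2), np.float64(124.8)), (235, np.float64(-0.8), np.float64(124.1))] 229.86852878337712
150 [(233, np.float64(-0.9), np.float64(124.7)), (234, np.float64(0.6), np.float64(123.8))] 222.17105260531613
160 [(232, np.float64(-1.1), np.float64(124.5)), (233, np.float64(-0.7), np.float64(123.7))] 214.94192026161275
170 [(230, np.float64(-0.8), np.float64(125.1)), (231, np.float64(0.2), np.float64(124.3))] 207.55517823896182
180 [(229, np.float64(-0.3), np.float64(124.9)), (230, np.float64(-0.4), np.float64(124.1))] 199.52913795747955
```

View pics/c6.png

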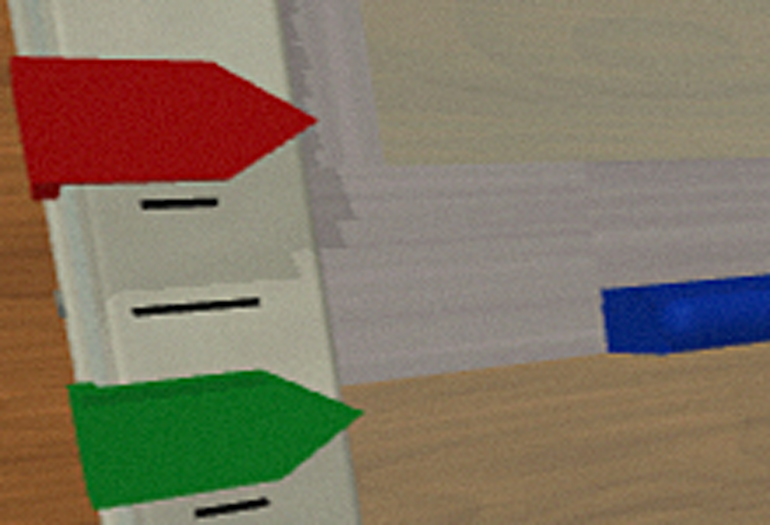

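Run:
```python
from meas import *
log(); snap('side','s8'); meas('s8'); snap('scene','sc8')
im0=load('scene0')[0]; P=lambda f,p:dep(f,*p).round(1)
print(P('scene0',(442,308)),P('sc8',(442,308)),P('scene0',(320,150)),P('sc8',(320,150)))
log()
```

```text
10.13 q [-1.094  1.073 -0.389  2.109  1.143  1.95   1.449] p [399.8 241.3 261.9] rpy [-1.5   -0.023 -2.25 ] F [-0.6  6.2  0.7] w 0.2
s8 strip top 2454 139.4 => edge 124.4 xrange [-38.6  -2.2]
g base z range [108.8 132.4] tip 119.4 5
r base z range [169.3 190.4] tip 180.5 4
[471.8 242.  165.7] [471.7 242.  165.4] [ 476.7 -206.1   75.9] [ 476.2 -207.    73.8]
10.23 q [-1.088  1.075 -0.387  2.117  1.142  1.948  1.443] p [400.8 236.3 262. ] rpy [-1.497 -0.026 -2.254] F [-0.4 -0.6 -0.1] w 0.1
```

View pics/s8.png

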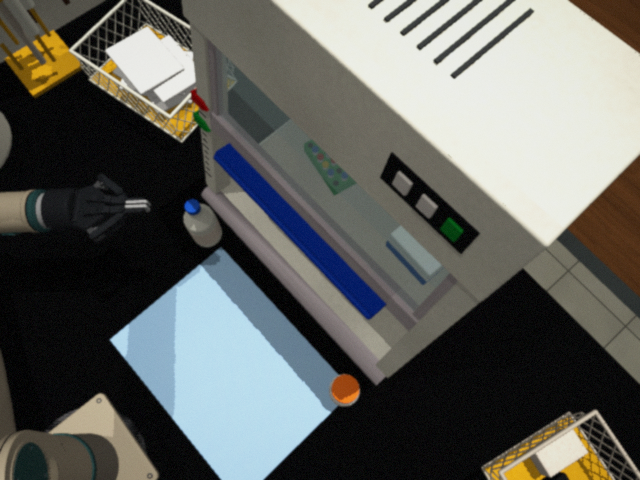

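Run:
```python
from meas import *
snap('wrist','w6'); log()
im=load('w6')[0].astype(int)
mm=(im[...,1]>im[...,0]+30)&(im[...,1]>im[...,2]+25); mm[:,130:]=0; mm[300:]=0
P,u,v=cloud('w6',mm);Q=P-SE;H=np.c_[Q@HX,Q@HY,Q@HZ];H=H[abs(H[:,0])<15]
for y in range(250,300,5):
    q=H[abs(H[:,1]-y)<2.5]
    if len(q)>2: print(y,np.percentile(q[:,2],[1,50,99]).round(1),q[:,0].mean().round(1))
P,u,v=cloud('w6',blue('w6'));Q=P-SE;H=np.c_[Q@HX,Q@HY,Q@HZ]; H=H[(H[:,2]>100)&(H[:,2]<160)&(abs(H[:,0]+25)<30)]
print('lip',np.percentile(H[:,2],[1,99]))
```

```text
10.28 q [-1.087  1.076 -0.386  2.119  1.142  1.948  1.442] p [401.2 234.7 262. ] rpy [-1.496 -0.028 -2.256] F [-0.6 -0.1  1.1] w -0.0
250 [117.  118.  119.2] -7.6
255 [112.5 117.9 122.5] -7.0
260 [110.1 117.9 125.7] -7.2
265 [107.5 118.  128.2] -7.5
270 [107.1 118.  128.9] -7.4
275 [107.1 118.1 128.8] -7.5
280 [107.  118.  128.8] -7.4
285 [107.  118.1 128.9] -7.4
290 [107.1 118.1 128.8] -7.3
295 [107.2 118.5 128.9] -6.9
lip [124.52803646 138.57014587]
```

Call:
{"op": "arm_command", "data": {"rot": [[0, 0, 0], [0, 0, 0], [0, 0, 0]], "slide": [[-10, 0, 0], [-5, 0, 0], [0, 0, 0]], "gripper": [0, 0, 0]}}

```text
clock: 10.53
eef_pos: [385.7, 231.0, 262.4]
tool_rot: [-1.492, -0.032, -2.26]
force: [0.1, 0.8, -0.4]
width: 0.0
```

Run:
```python
from meas import *
log(); snap('side','s9'); meas('s9'); log(); print(ctrl.finish_job())
```

```text
10.53 q [-1.109  1.08  -0.395  2.135  1.102  1.946  1.415] p [385.7 231.  262.4] rpy [-1.492 -0.032 -2.26 ] F [ 0.1  0.8 -0.4] w 0.0
s9 strip top 2438 139.44 => edge 124.44 xrange [-38.7  -2.2]
g base z range [111.8 132.4] tip 121.2 6
r base z range [168.8 191.1] tip 179.4 2
10.58 q [-1.109  1.08  -0.395  2.135  1.103  1.946  1.415] p [386.  231.  262.4] rpy [-1.492 -0.032 -2.26 ] F [-0.4 -0.5  0.2] w -0.1
the job is handed in; nothing more can be done
None
```

The window is raised and stays put, but its bottom edge sits slightly above the green arrow rather than exactly level with it. I handed the job in at about 10.6 s.

I pushed the lip up from below with the closed fingertips, about 124 mm along the track, reading about 4–7 N at the wrist. I then lowered the fingers and backed them out.

**Height:** the two cameras disagree on how far over it is. The wrist camera puts the edge about 6 mm above the green tip; the side camera, which is coarser, says about 3–4 mm. I trust the wrist camera more, since two of its views agreed. The edge is still about 53 mm below the red arrow.

**Cause:** my last push went about 4 mm further than intended. The green height from the side camera, which I was aiming at, was also about 2–3 mm too high. I did not correct it, because that would have meant pressing the lip down from above, which the task rules out.

**Other checks:**
- The edge read the same height (124.4 mm) in every side view from letting go to handing in.
- The robot was touching nothing, with wrist force near zero.
- The bottle still stood where it was, to within the depth noise. The jar read within about 2 mm of its first place.
- I only looked at the tube rack, tip box and arrow clips in the pictures, without comparing their positions. I never brought the arm near the clips, and the fingertips did not go in past the lip.

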